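# Seat the dust bin and switch on under the guard

### The job

Get the little bench dust extractor going. First push the blue dust bin along its tray, over the outlet spigot, until it is fully home against the rubber ring. Then lift the yellow guard flap, flip the red switch lever over to its left side (the side with the green dot), and close the guard fully again; do not force anything and leave the tools and things lying round it where they are.

Things in the scene. Friction and masses are not known exactly. Their poses are not given: they have to be found in the camera images.
- dust_unit: Grey dust extractor fixed to the bench, 100 (x) x 210 (y) x 106 mm, front face at its x = -50 mm; origin at the centre of its underside, x to its back, y to its left, z up (all lengths here in mm, in its frame). Left part (y -30 to 105): switch bay under the guard flap. Right part (y -105 to -30, 88 high): the outlet, with a tray before it.
- switch_well (a point): Centre of the floor of the well that holds the switch, at the unit's x = -5, y = 37.5, z = 60. The well is inside x -44 to 34, y -24 to 99, with walls 6 mm thick rising to z 103, open at the top once the guard is lifted.
- spigot_tip (a point): Centre of the outlet spigot's front end, unit x -95, y -67.5, z 29. Aluminium, 41 (y) x 35 (z), last 8 mm 35 x 29, 45 long. Round it a black rubber ring whose front face stands anywhere from x -73 to -61, not reported: it holds firm, so feel for it; the bin is home when it stops there. Tray before it: x -190 to -50, floor z 6, rails 55 apart inside with tops at z 16.
- dust_bin: Blue open-ended box-shaped dust bin (a rigid sleeve with a closed back), 72 (x) x 52 (y) x 46 mm high, walls 3.5 mm, about 0.15 kg, loose in the tray; origin at the centre of its underside, x toward its open mouth (toward the spigot). It slides easily; 2 mm clearance all round on the spigot.
- bin_back (a point): Centre of the bin's closed back face, where it can be pushed.
- bin_mouth (a point): Centre of the bin's open mouth.
- guard (a joint): Guard flap angle in rad: 0 closed, 1.7 fully open, leaning just past upright. Stiff friction hinge (about 1 to 2 N at the lip): it stays where it is left and never falls by itself.
- guard_lip (a point): Middle of the guard's front edge. The flap is a yellow-framed clear plate, 110 mm from hinge to front edge, 137 wide (along y), 4 thick; closed, it lies level (underside at the unit's z 104) and its front edge overhangs the unit's front face by 18 mm as a lip with nothing under it, so a finger can reach under and lift. The point's axes turn with the flap.
- guard_hinge (a point): Middle of the guard's hinge axis, at the unit's x = 42, y = 37.5, z = 106 mm; the axis is the unit's y.
- lever (a joint): Switch lever angle in rad: 0 leaning right (off, toward the unit's -y), 0.9 leaning left (on, toward +y). Stiff: about 3 N at the tip; it stays where it is left.
- lever_tip (a point): Tip of the red switch lever, a bat 38 mm long and 11 mm thick, pivoted at the unit's x = -4, y = 45.5, z = 62 mm; it swings sideways (about the unit's x) 0.45 rad either side of upright, its tip below the closed guard.
- block_b: Bystander: beech block 55 x 80 x 32 mm, origin under its centre.
- wax_tin: Bystander: round metal tin 56 mm wide, 28 mm high, origin under its centre.
- pliers: Bystander: red-handled pliers 60 x 160 x 12 mm, origin under the centre.
Not all that is in view belongs to the job. There is more than one size of the dust_bin; the job needs the middle-sized.

How it is judged:
By the outcome, as a careful person would: the job done as asked, in the order asked, and still so for the second after the job is handed in, with the robot touching nothing.
It also fails if it takes over 72 s, if anything falls off the work surface, if the arm or the gripper's body presses on something with over 40 N, if the wrist force passes 120 N, or if a joint passes its speed limit or range.

### The arm

A 6-joint arm with a two-finger parallel gripper is mounted at the origin on a cart in front of the work surface, level with it; the furniture and walls round the work are solid. World frame = base frame: x ahead of the robot, y to its left, z up, the work surface at z = 0. Lengths are in m, angles in rad, forces in N, time in s.
With the tool pointing down it reaches from about 0.35 to 0.875 m from the base axis. Payload 4.2 kg.
Tool frame: the origin (TCP) lies at the very end of the fingers, on their centre line; the grasp point (between the pads) lies 19 mm behind it; z points along the fingers, y is the direction in which the jaws open and shut (so a half turn about z gives the same grasp; the last joint's range is limited). The gripper opens to 87 mm and grips with 3 to 60 N. Pads are 19 mm wide; open, the fingers measure 117 mm over their backs; the gripper's body (75 mm by 190 mm) begins 51 mm behind the grasp point.
Start: joints at [1.555, 0.385, 0.008, 0, -1.194, -0.259], TCP at [0.17, 0.602, 0.223] pointing down, gripper open.
Joint ranges: [-3.14, 3.14], [-1.21, 2.06], [-1.07, 1.41], [-3.16, 2.05], [-2.99, -0.16], [-3.1, 3.1]. Speed limits (rad/s): [2.79, 2.79, 3.14, 3.14, 3.14, 3.14].

### API

Orientations are given as a unit quaternion [x, y, z, w].
In Python, from plant import r gives the robot as it stands. The module is installed in compiled form; this text tells all that it offers.
- The arm moves only by the shell command python3 -m handwheel 'ROWS' [FORCE]. ROWS is JSON, a list of rows, each an object of numbers: "fingers": the gripper's target within -1 to 1 (fully open at 1, half-way at 0, shut at -1); "dx", "dy", "dz": the shift along the tool's x, y, z in cm; "spin": the turn about the tool's z in degrees. In form: [{"fingers": .., "dx": .., "dy": .., "dz": .., "spin": ..}, ...]. A call has 1 to 8 rows; each row shifts and turns the commanded pose from where the row before left it, along the tool's axes as they then stand; what a row does not reach is not made up. A row lasts 1/10 s, in which the tool goes at most 50 mm and 8.59 degrees, less where a joint would pass 70% of its speed; a pose out of reach is approached as far as the arm can. A call is refused whole if a number of a shift passes 5 or a number of a turn 8.59, either way. A call with a gripper value outside its range is refused whole. The fingers move at their own pace and stop on an object; FORCE is the grip in N (left out, the last holds). Time passes only in rows, so rows that do not move let the fingers close. It gives the time, the measured TCP pose, the force and the opening at its end, in the units of the state.
- r.get_state(): the state, without advancing time (a new reading comes with each control period).
- r.get_image(name): name is "scene" or "top" or "wrist"; returns a dict with "pixels" (384x512x3 uint8, blue, green, red), "fov_y" (degrees; the focal length in pixels is half the picture's height over the tangent of half this angle, whatever the lens; pixels are square), "cx", "cy" (the principal point, pixels), "rvec" (rotation vector, rad) and "tvec" (3), from world to camera coordinates, as OpenCV has them. Camera axes: x right, y down, z forward; pixel columns grow to the right and rows downward; lengths in m; the calibration is good to about 2 mm. A picture is of the moment at which its call begins. There is no depth.
- r.job_done(): hands the job in, once; it reports no verdict.
Trained networks look in a picture, given as the dict that the camera call returned (one of the last four; its "shot" number tells which), for a name from the list of things; names that differ only in an ending like _2 or _b are one class to them, and where a whole thing is asked for, a point or a joint stands for the part that bears it (a point fixed in the world has none). Each returns a list of dicts, best first, with "confidence" (0 to 1); they miss things now and then, are a little off and sometimes report something else, mostly with a low value. They report only what shows in the picture. A call takes as long as a camera call. They do not tell look-alikes from the thing itself.
- r.recognise(picture, label): "pixel" ([row, column] in pixels, amid what is visible of it).
- r.masks_of(picture, label): "mask" (384x512 bool, what is visible of it) and "pixel" ([row, column] in pixels, amid what is visible of it).
The state is a dict: "clock": time; "joint_positions": joint angles; "qvel": joint speeds; "tau": joint torques, N m; "tcp_pos": TCP position; "ee_rot": TCP orientation; "contact_force": force on the tool from outside, world axes, zero at the start; "wrist_torque": the same for the moment, N m; "opening": finger opening in m.
Only numpy, scipy, OpenCV 4.12 (cv2) and the standard library are available. Lean on these libraries where they do the work, as an engineer would, in place of code of your own. Each camera call takes 0.05 s, during which the arm holds its last target.

## Working session

There is one attempt and no reset: what is moved stays moved. The work goes in short steps, Python scripts to look and compute and a shell command to move; the robot and the scene stay as the last step left them, time stands still between calls to the robot, and variables do not carry over. Pictures are saved under pics/ and viewed, and the job is handed in when it is done.

```bash
mkdir -p pics; ls; python3 - <<'E'
from plant import r
import cv2
s=r.get_state();print({k:(v if not hasattr(v,'round') else v) for k,v in s.items()})
for n in ['scene','top','wrist']:
    p=r.get_image(n);cv2.imwrite(f'pics/{n}0.png',p['pixels']);print(n,p['fov_y'],p['cx'],p['cy'],p['rvec'],p['tvec'])
E
```

```text
pics
{'clock': 0.0, 'joint_positions': array([ 1.55463069e+00,  3.85542848e-01,  6.63996965e-03, -5.22994764e-04,
       -1.19400427e+00, -2.58616827e-01]), 'qvel': array([ 4.60990546e-06, -1.08490573e-03,  1.08754288e-03, -1.26979304e-04,
        6.59543618e-05,  1.49355952e-04]), 'tau': array([-2.84943535e-04, -3.90663278e+01,  1.87402904e+01,  4.21983138e+00,
        1.09888663e-02, -1.94408381e-04]), 'tcp_pos': array([0.16938791, 0.60098228, 0.22146986]), 'ee_rot': array([ 9.90562864e-01, -1.37054878e-01, -1.13637957e-04,  1.07705935e-03]), 'contact_force': array([ 0.53929402,  0.46394426, -0.3266816 ]), 'wrist_torque': array([0.01254452, 0.02959751, 0.00215025]), 'opening': 0.08704676967308092}
scene 52.24018828870837 259.52891515567114 189.44199859806375 [ 2.10317485 -0.93561572  0.45618245] [-0.26499832  0.37291123  0.5708996 ]
top 42.192375784411425 254.40388522890134 193.68665247288988 [ 2.14906454 -2.13202704  0.16109215] [0.08567599 0.52004486 1.27377954]
wrist 69.64344324140089 259.2883567566985 192.4158739608692 [-1.79862545  2.37645961  0.28679096] [ 0.62409852 -0.02944232  0.39062083]
```

View pics/scene0.png

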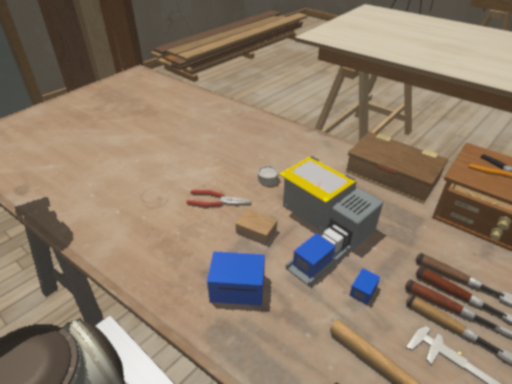

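View pics/top0.png

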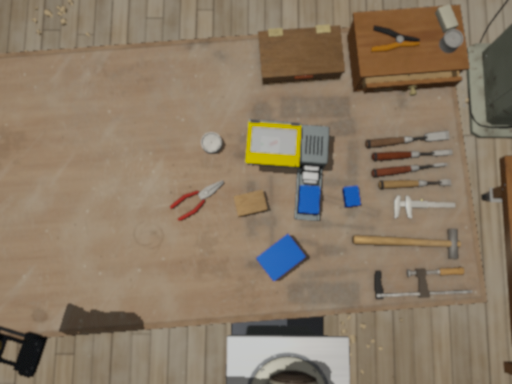

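View pics/wrist0.png

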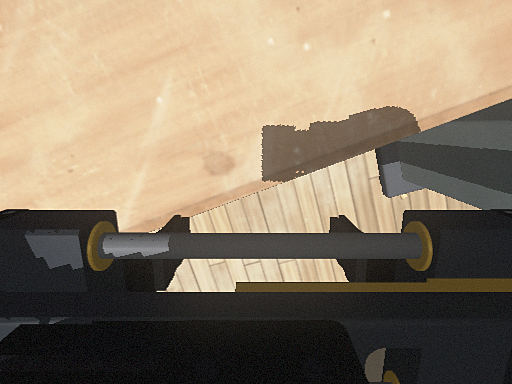

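```bash
cat > h.py <<'E'
import numpy as np, cv2
from plant import r
def cam(p):
    f=p['pixels'].shape[0]/2/np.tan(np.radians(p['fov_y'])/2)
    K=np.array([[f,0,p['cx']],[0,f,p['cy']],[0,0,1.]])
    return K,np.asarray(p['rvec'],float),np.asarray(p['tvec'],float)
def proj(p,X):
    K,rv,tv=cam(p); return cv2.projectPoints(np.asarray(X,float).reshape(-1,3),rv,tv,K,None)[0].reshape(-1,2)
def back(p,uv,z):
    K,rv,tv=cam(p);R=cv2.Rodrigues(rv)[0];c=-R.T@tv
    d=R.T@np.linalg.inv(K)@np.array([uv[0],uv[1],1.]); return c+d*(z-c[2])/d[2]
def crop(p,u0,v0,u1,v1,name,s=6,im=None):
    im=p['pixels'] if im is None else im
    cv2.imwrite('pics/'+name,cv2.resize(im[v0:v1,u0:u1],None,fx=s,fy=s,interpolation=cv2.INTER_CUBIC))
E
python3 - <<'E'
from h import *
t=r.get_image('top');s=r.get_image('scene')
crop(t,230,110,360,225,'topc.png',5);crop(s,260,145,400,305,'scenec.png',5) if 0 else crop(s,262,150,392,300,'scenec.png',4)
for p,n in((t,'top'),(s,'scene')):
  for l in['dust_bin','dust_unit','guard','lever_tip','guard_lip','bin_back','bin_mouth','spigot_tip']:
    try:print(n,l,[(np.round(d['pixel'],1).tolist(),round(d['confidence'],2)) for d in r.recognise(p,l)])
    except Exception as e:print(l,e)
K,rv,tv=cam(t);print(-cv2.Rodrigues(rv)[0].T@tv)
E
```

```text
top dust_bin [([196.7, 308.3], 0.88), ([197.0, 352.5], 0.81), ([258.2, 281.0], 0.77)]
top dust_unit [([146.1, 291.7], 0.62), ([145.7, 210.1], 0.41)]
top guard [([141.0, 272.6], 0.96)]
top lever_tip [([143.9, 272.7], 0.61), ([200.9, 307.8], 0.56)]
top guard_lip [([142.8, 272.5], 0.69)]
top bin_back [([192.9, 354.2], 0.79), ([200.4, 307.4], 0.76), ([259.1, 277.7], 0.63)]
top bin_mouth [([197.0, 310.2], 0.88), ([194.1, 354.8], 0.84), ([259.5, 283.1], 0.62)]
top spigot_tip [([149.0, 295.5], 0.61), ([144.7, 271.3], 0.41)]
scene dust_bin [([274.1, 236.2], 0.79), ([287.3, 362.7], 0.75), ([253.7, 313.8], 0.7)]
scene dust_unit [([205.2, 328.7], 0.84)]
scene guard [([178.6, 315.9], 0.73), ([257.5, 312.2], 0.57)]
scene lever_tip []
scene guard_lip [([255.6, 314.1], 0.74), ([179.8, 315.8], 0.73)]
scene bin_back [([277.8, 237.7], 0.98), ([255.3, 312.3], 0.9), ([283.6, 362.7], 0.88)]
scene bin_mouth [([285.2, 363.8], 0.94), ([256.2, 311.3], 0.89), ([278.3, 235.7], 0.81)]
scene spigot_tip [([204.8, 331.8], 0.87)]
[0.31914879 0.08538209 1.3383405 ]
```

View pics/topc.png

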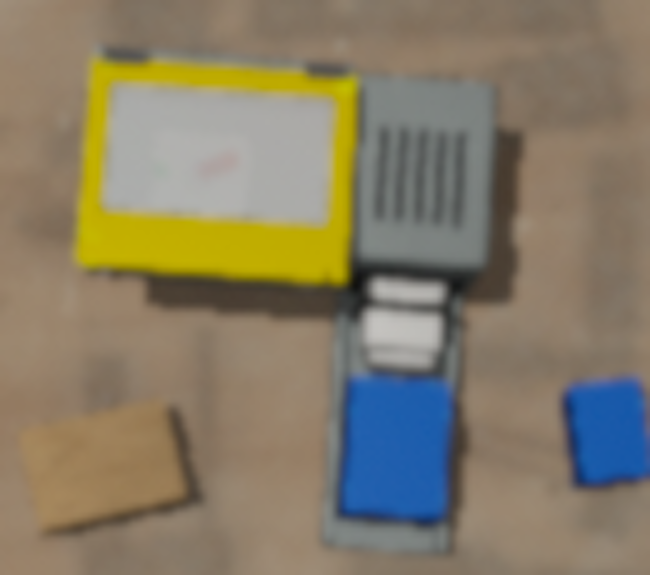

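View pics/scenec.png

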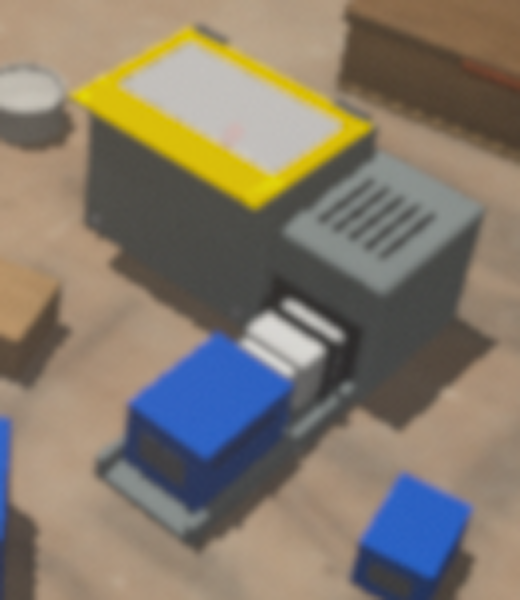

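```bash
cat > fit.py <<'E'
from h import *
from scipy.optimize import least_squares
t=r.get_image('top');s=r.get_image('scene')
U=lambda l,sc,u0,v0:[((a+.5)/sc-.5+u0,(b+.5)/sc-.5+v0) for a,b in l]
M=[(-68,106,108),(-68,-31,108),(42,106,108),(42,-31,108),(-50,-105,88),(50,-105,88)]
P=U([(77,267),(350,283),(95,60),(358,75),(487,272),(497,83)],5,230,110)
Ms=[(-68,106,108),(-68,-31,108),(42,-31,108),(42,106,108),(50,-105,88),(-50,-105,88),(-50,-30,88)]
Ps=U([(73,97),(257,207),(373,128),(193,28),(484,208),(380,293),(284,230)],4,262,150)
def W(q,X):
    X=np.array(X)/1000;c,n=np.cos(q[2]),np.sin(q[2])
    return np.c_[q[0]+c*X[:,0]-n*X[:,1],q[1]+n*X[:,0]+c*X[:,1],X[:,2]]
def res(q,w=(1,1)):
    return np.r_[w[0]*(proj(t,W(q,M))-P).ravel(),w[1]*(proj(s,W(q,Ms))-Ps).ravel()]
for w in((1,1),(1,0),(0,1)):
    q=least_squares(res,[.6,.05,0],args=(w,)).x;print(w,q,np.degrees(q[2]))
    print(np.round(res(q),1).tolist())
q=least_squares(res,[.6,.05,0]).x;np.save('q.npy',q)
for l,p in(('rear-l',(300,70)),):pass
# bin corners in top view, z=.052
B=U([(347,378),(452,382),(341,512),(447,518)],5,230,110)
X=np.array([back(t,b,.052) for b in B]);c,n=np.cos(q[2]),np.sin(q[2])
d=X[:,:2]-q[:2];print('bin in unit',np.round(1000*np.c_[c*d[:,0]+n*d[:,1],-n*d[:,0]+c*d[:,1]],1).tolist())
im=t['pixels'].copy()
E
python3 fit.py
```

```text
(1, 1) [ 0.64875014  0.00294319 -0.06777432] -3.8831823062792994
[0.3, -0.4, -0.2, 0.4, 0.0, -0.9, 0.9, -0.0, 1.0, -0.5, 1.0, -0.3, -1.6, 0.4, -0.6, 1.5, 0.7, -1.0, -0.8, -1.0, 1.5, -0.4, 1.3, 0.4, -3.6, -1.4]
(1, 0) [ 0.64794345  0.00427213 -0.06223868] -3.566013950451794
[-0.1, 0.2, -0.6, 0.7, -0.6, -0.4, 0.3, 0.2, 0.6, -0.4, 0.4, -0.2, -2.4, 0.5, -1.1, 1.4, -0.0, -1.2, -1.7, -1.0, 0.8, -0.6, 0.8, 0.3, -4.2, -1.5]
(0, 1) [ 0.64935762  0.00205434 -0.07570338] -4.337484417178793
[0.4, -1.0, -0.1, 0.3, 0.6, -1.5, 1.4, -0.2, 1.1, -0.4, 1.5, -0.2, -1.1, 0.2, -0.3, 1.4, 1.3, -0.8, -0.0, -1.1, 2.0, -0.1, 1.5, 0.6, -3.3, -1.4]
bin in unit [[-105.6, -37.1], [-103.5, -92.1], [-176.4, -38.4], [-175.3, -93.5]]
```

```bash
cat > go.py <<'E'
import sys
from h import *
from scipy.spatial.transform import Rotation as R
q=np.load('q.npy')
def st():
    s=r.get_state();p=np.array(s['tcp_pos']);Rm=R.from_quat(s['ee_rot']).as_matrix()
    c,n=np.cos(q[2]),np.sin(q[2]);U=np.array([[c,-n,0],[n,c,0],[0,0,1]])
    return s,p,Rm,U
if __name__=='__main__':
    s,p,Rm,U=st();o=np.array([q[0],q[1],0])
    u=1000*U.T@(p-o);yaw=np.degrees(np.arctan2(Rm[1,0],Rm[0,0])-q[2])
    print('t',round(s['clock'],2),'unit mm',np.round(u,1),'toolx yaw rel',round(yaw,2),'F(unit)',np.round(U.T@s['contact_force'],1),'open',round(s['opening'],4),'tilt',np.round(Rm[:,2],3))
    if len(sys.argv)>3:
        T=np.array([float(a) for a in sys.argv[1:4]]);yt=float(sys.argv[4]) if len(sys.argv)>4 else 0
        d=T-u; # in frame of tool after spin to yt: x=(cos yt..), y=-(perp), z down
        for nm,a in(('now',yaw),('at target yaw',yt)):
            a=np.radians(a);print(nm,'cm dx %.2f dy %.2f dz %.2f'%((np.cos(a)*d[0]+np.sin(a)*d[1])/10,(np.sin(a)*d[0]-np.cos(a)*d[1])/10,-d[2]/10))
        print('spin',round(yaw-yt,2))
E
python3 go.py -215 -67 150
python3 - <<'E'
from go import *
t=r.get_image('top');_,_,_,U=st()
for d in r.masks_of(t,'dust_bin')[:3]:
    m=d['mask'].astype('uint8');rr=cv2.minAreaRect(cv2.findNonZero(m));X=[np.round(1000*U.T@(back(t,c,.05)-[q[0],q[1],0])).tolist()[:2] for c in cv2.boxPoints(rr)];e=[np.linalg.norm(np.subtract(X[i],X[i-1])) for i in(1,2)];print(np.round(d['pixel']),X,np.round(e))
E
```

```text
t 1.15 unit mm [-518.6  564.8  222.6] toolx yaw rel -11.86 F(unit) [-0.7 -0.1 -0.1] open 0.0873 tilt [ 0.  0. -1.]
now cm dx 42.70 dy 55.59 dz 7.26
at target yaw cm dx 30.36 dy 63.18 dz 7.26
spin -11.86
[259. 281.] [[-303.0, 66.0], [-230.0, -15.0], [-288.0, -68.0], [-360.0, 13.0]] [109.  79.]
[198. 309.] [[-105.0, -32.0], [-101.0, -90.0], [-180.0, -94.0], [-184.0, -37.0]] [58. 79.]
[199. 353.] [[-101.0, -148.0], [-91.0, -191.0], [-146.0, -201.0], [-155.0, -158.0]] [44. 56.]
```

```bash
python3 -m handwheel '[{"fingers":-1,"dx":0,"dy":0,"dz":0,"spin":-5.93},{"fingers":-1,"dx":0,"dy":0,"dz":0,"spin":-5.93},{"fingers":-1,"dx":1.9,"dy":3.9,"dz":0,"spin":0},{"fingers":-1,"dx":1.9,"dy":3.9,"dz":0,"spin":0},{"fingers":-1,"dx":1.9,"dy":3.9,"dz":0,"spin":0},{"fingers":-1,"dx":1.9,"dy":3.9,"dz":0,"spin":0},{"fingers":-1,"dx":1.9,"dy":3.9,"dz":0,"spin":0},{"fingers":-1,"dx":1.9,"dy":3.9,"dz":0,"spin":0}]' 20; python3 go.py -215 -67 150
```

```text
clock: 2.05
tcp_pos: [0.2679, 0.3587, 0.2228]
ee_rot: [0.999, -0.034, 0.0, -0.0]
contact_force: [-0.2, 0.1, -0.7]
opening: 0.0309
t 2.05 unit mm [-404.1  329.1  222.8] toolx yaw rel 0.03 F(unit) [-0.2  0.1 -0.7] open 0.0309 tilt [ 0.     0.001 -1.   ]
now cm dx 18.89 dy 39.62 dz 7.28
at target yaw cm dx 18.91 dy 39.61 dz 7.28
spin 0.03
```

```bash
python3 -m handwheel '[{"fingers":-1,"dx":1.9,"dy":3.9,"dz":0,"spin":0},{"fingers":-1,"dx":1.9,"dy":3.9,"dz":0,"spin":0},{"fingers":-1,"dx":1.9,"dy":3.9,"dz":0,"spin":0},{"fingers":-1,"dx":1.9,"dy":3.9,"dz":0,"spin":0},{"fingers":-1,"dx":1.9,"dy":3.9,"dz":0,"spin":0},{"fingers":-1,"dx":1.9,"dy":3.9,"dz":0,"spin":0},{"fingers":-1,"dx":1.9,"dy":3.9,"dz":0,"spin":0},{"fingers":-1,"dx":1.9,"dy":3.9,"dz":0,"spin":0}]'; python3 go.py -215 -67 150
```

```text
clock: 2.85
tcp_pos: [0.3984, 0.0371, 0.2231]
ee_rot: [0.999, -0.034, 0.001, -0.0]
contact_force: [1.2, 0.4, 0.1]
opening: 0.0007
t 2.85 unit mm [-252.1   17.1  223.1] toolx yaw rel 0.02 F(unit) [1.1 0.4 0.1] open 0.0007 tilt [ 0.001  0.001 -1.   ]
now cm dx 3.71 dy 8.41 dz 7.31
at target yaw cm dx 3.71 dy 8.41 dz 7.31
spin 0.02
```

```bash
python3 -m handwheel '[{"fingers":-1,"dx":1.2,"dy":2.8,"dz":0,"spin":0},{"fingers":-1,"dx":1.2,"dy":2.8,"dz":0,"spin":0},{"fingers":-1,"dx":1.3,"dy":2.8,"dz":0,"spin":0},{"fingers":-1,"dx":0,"dy":0,"dz":3,"spin":0},{"fingers":-1,"dx":0,"dy":0,"dz":4,"spin":0},{"fingers":-1,"dx":0,"dy":0,"dz":4,"spin":0},{"fingers":-1,"dx":0,"dy":0,"dz":1,"spin":0},{"fingers":-1,"dx":0,"dy":0,"dz":0,"spin":0}]'; python3 go.py -215 -67 28
python3 - <<'E'
from h import *
for n in('scene','top','wrist'):
    p=r.get_image(n);cv2.imwrite(f'pics/{n}1.png',p['pixels'])
    if n=='scene':crop(p,200,120,400,320,'scene1c.png',3)
E
```

```text
clock: 3.65
tcp_pos: [0.4286, -0.0478, 0.1018]
ee_rot: [0.999, -0.034, -0.001, 0.001]
contact_force: [0.2, 0.6, 0.6]
opening: 0.0005
t 3.65 unit mm [-216.2  -65.5  101.8] toolx yaw rel 0.02 F(unit) [0.2 0.6 0.6] open 0.0005 tilt [-0.003 -0.001 -1.   ]
now cm dx 0.12 dy 0.15 dz 7.38
at target yaw cm dx 0.12 dy 0.15 dz 7.38
spin 0.02
```

View pics/scene1c.png

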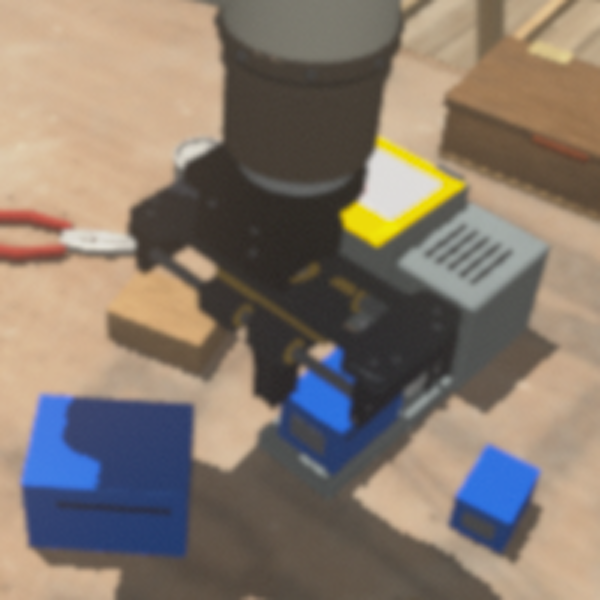

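View pics/wrist1.png

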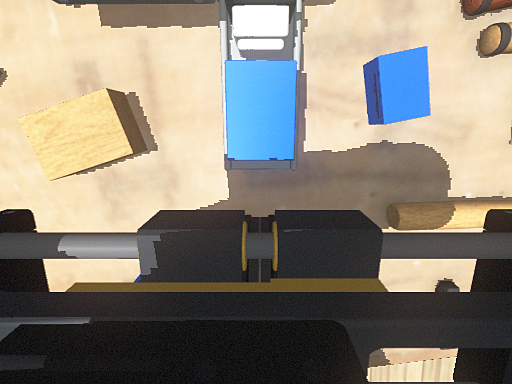

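```bash
python3 -m handwheel '[{"fingers":-1,"dx":0,"dy":0.1,"dz":3.5,"spin":0},{"fingers":-1,"dx":0,"dy":0,"dz":3.8,"spin":0},{"fingers":-1,"dx":1,"dy":0,"dz":0,"spin":0},{"fingers":-1,"dx":0.8,"dy":0,"dz":0,"spin":0},{"fingers":-1,"dx":0.3,"dy":0,"dz":0,"spin":0},{"fingers":-1,"dx":0.3,"dy":0,"dz":0,"spin":0},{"fingers":-1,"dx":0.3,"dy":0,"dz":0,"spin":0},{"fingers":-1,"dx":0,"dy":0,"dz":0,"spin":0}]'; python3 go.py -145 -67 28
```

```text
clock: 4.6
tcp_pos: [0.4569, -0.0503, 0.0303]
ee_rot: [0.999, -0.034, 0.001, -0.0]
contact_force: [0.6, 0.2, -0.1]
opening: 0.0005
t 4.6 unit mm [-187.8  -66.1   30.3] toolx yaw rel -0.0 F(unit) [ 0.6  0.2 -0.1] open 0.0005 tilt [ 0.002  0.    -1.   ]
now cm dx 4.28 dy 0.09 dz 0.23
at target yaw cm dx 4.28 dy 0.09 dz 0.23
spin -0.0
```

```bash
for i in 1 ; do python3 -m handwheel '[{"dx":0.3},{"dx":0.3},{"dx":0.3},{"dx":0}]'; python3 go.py; python3 -m handwheel '[{"dx":0.3},{"dx":0.3},{"dx":0.3},{"dx":0}]'; python3 go.py;done; python3 -c "
from h import *
p=r.get_image('wrist');cv2.imwrite('pics/wrist2.png',p['pixels'])"
```

```text
t 4.6 unit mm [-187.8  -66.1   30.3] toolx yaw rel -0.0 F(unit) [ 0.6  0.2 -0.1] open 0.0005 tilt [ 0.002  0.    -1.   ]
t 4.6 unit mm [-187.8  -66.1   30.3] toolx yaw rel -0.0 F(unit) [ 0.6  0.2 -0.1] open 0.0005 tilt [ 0.002  0.    -1.   ]invalid input
invalid input
```

View pics/wrist2.png

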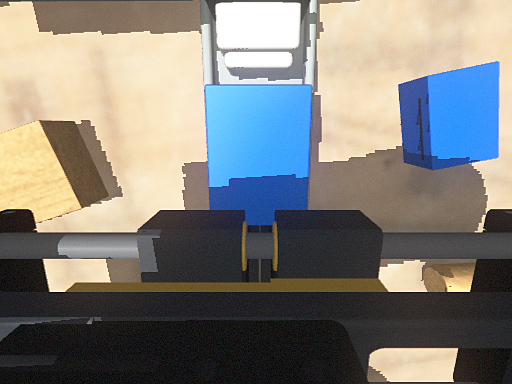

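Every row needs all keys. Fingers are just behind the bin; push in small steps.

```bash
python3 -m handwheel '[{"fingers":-1,"dx":0.3,"dy":0,"dz":0,"spin":0},{"fingers":-1,"dx":0.3,"dy":0,"dz":0,"spin":0},{"fingers":-1,"dx":0.3,"dy":0,"dz":0,"spin":0},{"fingers":-1,"dx":0,"dy":0,"dz":0,"spin":0}]'; python3 go.py;  python3 -m handwheel '[{"fingers":-1,"dx":0.3,"dy":0,"dz":0,"spin":0},{"fingers":-1,"dx":0.3,"dy":0,"dz":0,"spin":0},{"fingers":-1,"dx":0.3,"dy":0,"dz":0,"spin":0},{"fingers":-1,"dx":0,"dy":0,"dz":0,"spin":0}]'; python3 go.py;python3 -c "
from h import *
p=r.get_image('wrist');cv2.imwrite('pics/wrist3.png',p['pixels'])"
```

```text
clock: 5.05
tcp_pos: [0.4656, -0.051, 0.0295]
ee_rot: [0.999, -0.034, 0.0, 0.0]
contact_force: [0.5, -0.3, -0.2]
opening: 0.0003
t 5.05 unit mm [-179.1  -66.2   29.5] toolx yaw rel 0.0 F(unit) [ 0.6 -0.3 -0.2] open 0.0003 tilt [ 0. -0. -1.]
clock: 5.45
tcp_pos: [0.475, -0.0515, 0.0296]
ee_rot: [0.999, -0.034, 0.001, -0.0]
contact_force: [0.6, 0.0, -0.2]
opening: 0.0001
t 5.45 unit mm [-169.7  -66.1   29.6] toolx yaw rel 0.01 F(unit) [ 0.6  0.1 -0.2] open 0.0001 tilt [ 0.001  0.    -1.   ]
```

View pics/wrist3.png

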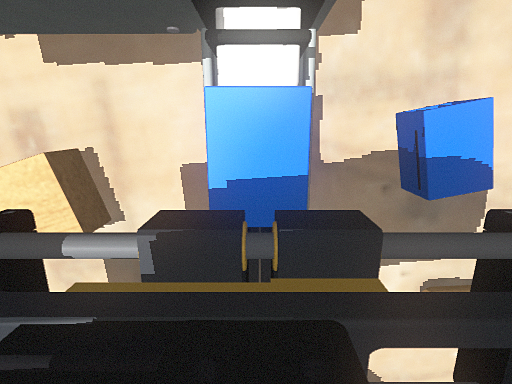

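```bash
python3 -m handwheel '[{"fingers":-1,"dx":0.3,"dy":0,"dz":0,"spin":0},{"fingers":-1,"dx":0.3,"dy":0,"dz":0,"spin":0},{"fingers":-1,"dx":0.3,"dy":0,"dz":0,"spin":0},{"fingers":-1,"dx":0,"dy":0,"dz":0,"spin":0}]'; python3 go.py;  python3 -m handwheel '[{"fingers":-1,"dx":0.2,"dy":0,"dz":0,"spin":0},{"fingers":-1,"dx":0.2,"dy":0,"dz":0,"spin":0},{"fingers":-1,"dx":0,"dy":0,"dz":0,"spin":0}]'; python3 go.py
```

```text
clock: 5.9
tcp_pos: [0.4839, -0.0521, 0.0296]
ee_rot: [0.999, -0.034, 0.001, -0.0]
contact_force: [0.2, 0.1, 0.7]
opening: 0.001
t 5.9 unit mm [-160.7  -66.1   29.6] toolx yaw rel 0.01 F(unit) [0.2 0.1 0.7] open 0.001 tilt [ 0.001  0.    -1.   ]
clock: 6.2
tcp_pos: [0.4874, -0.0524, 0.0295]
ee_rot: [0.999, -0.034, 0.0, -0.0]
contact_force: [0.3, -0.1, 0.0]
opening: -0.0001
t 6.2 unit mm [-157.2  -66.2   29.5] toolx yaw rel 0.0 F(unit) [ 0.3 -0.   0. ] open -0.0001 tilt [ 0.001  0.    -1.   ]
```

```bash
python3 -m handwheel '[{"fingers":-1,"dx":0.2,"dy":0,"dz":0,"spin":0},{"fingers":-1,"dx":0.2,"dy":0,"dz":0,"spin":0},{"fingers":-1,"dx":0,"dy":0,"dz":0,"spin":0}]'|grep force; python3 go.py;  python3 -m handwheel '[{"fingers":-1,"dx":0.2,"dy":0,"dz":0,"spin":0},{"fingers":-1,"dx":0,"dy":0,"dz":0,"spin":0}]'|grep force; python3 go.py;python3 -c "
from h import *
p=r.get_image('wrist');cv2.imwrite('pics/wrist4.png',p['pixels'])"
```

```text
contact_force: [-0.2, 0.0, 0.6]
t 6.5 unit mm [-152.9  -66.1   29.6] toolx yaw rel 0.01 F(unit) [-0.2  0.   0.6] open 0.0006 tilt [ 0.001  0.    -1.   ]
contact_force: [-0.7, -0.9, -0.2]
t 6.7 unit mm [-151.4  -66.2   29.6] toolx yaw rel -0.0 F(unit) [-0.6 -1.  -0.2] open 0.0004 tilt [ 0.  0. -1.]
```

View pics/wrist4.png

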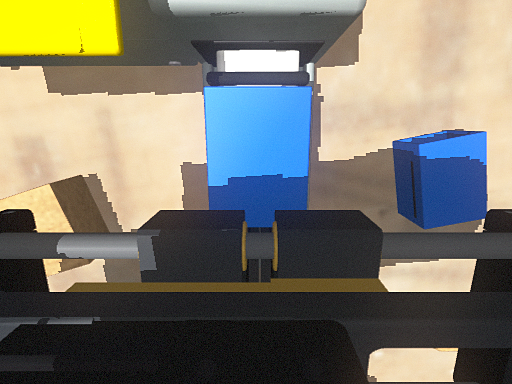

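```bash
for i in 1; do python3 -m handwheel '[{"fingers":-1,"dx":0.1,"dy":0,"dz":0,"spin":0},{"fingers":-1,"dx":0,"dy":0,"dz":0,"spin":0}]'|grep force; python3 go.py; python3 -m handwheel '[{"fingers":-1,"dx":0.1,"dy":0,"dz":0,"spin":0},{"fingers":-1,"dx":0,"dy":0,"dz":0,"spin":0}]'|grep force; python3 go.py;python3 -m handwheel '[{"fingers":-1,"dx":0.1,"dy":0,"dz":0,"spin":0},{"fingers":-1,"dx":0,"dy":0,"dz":0,"spin":0}]'|grep force; python3 go.py; done
```

```text
contact_force: [-1.3, -0.5, 0.5]
t 6.95 unit mm [-150.6  -66.3   29.5] toolx yaw rel 0.0 F(unit) [-1.3 -0.5  0.5] open 0.0005 tilt [-0. -0. -1.]
contact_force: [-3.4, 0.4, 2.0]
t 7.15 unit mm [-150.4  -66.4   29.5] toolx yaw rel -0.01 F(unit) [-3.4  0.2  2. ] open 0.0004 tilt [-0.002 -0.    -1.   ]
contact_force: [-5.6, 1.1, 4.2]
t 7.35 unit mm [-150.4  -66.5   29.3] toolx yaw rel -0.03 F(unit) [-5.6  0.7  4.2] open 0.0004 tilt [-0.004 -0.    -1.   ]
```

```bash
python3 -m handwheel '[{"fingers":-1,"dx":0.2,"dy":0,"dz":0,"spin":0},{"fingers":-1,"dx":0,"dy":0,"dz":0,"spin":0},{"fingers":-1,"dx":0,"dy":0,"dz":0,"spin":0}]'|grep force; python3 go.py;python3 - <<'E'
from go import *
_,_,_,U=st()
p=r.get_image('wrist');crop(p,180,0,340,240,'wrist5.png',3)
t=r.get_image('top');crop(t,260,110,360,225,'top5.png',5)
E
```

```text
contact_force: [-8.4, 2.5, 6.1]
t 7.65 unit mm [-150.4  -66.8   28.9] toolx yaw rel -0.06 F(unit) [-8.5  1.9  6.1] open 0.0006 tilt [-0.008 -0.001 -1.   ]
```

View pics/wrist5.png

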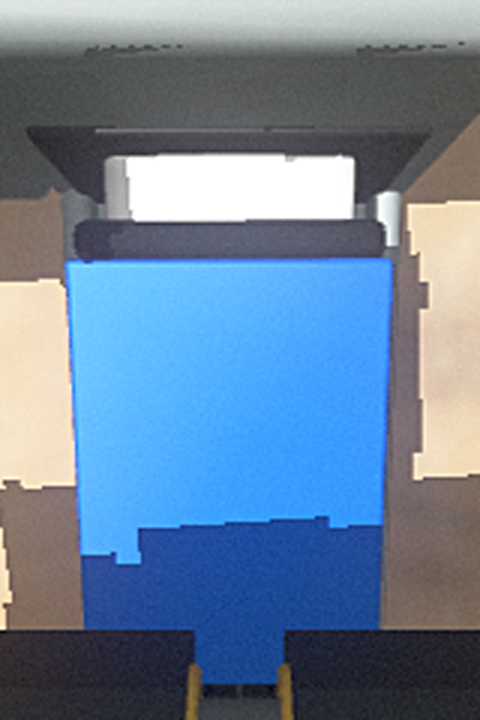

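```bash
python3 -m handwheel '[{"fingers":-1,"dx":-1,"dy":0,"dz":0,"spin":0},{"fingers":-1,"dx":-3,"dy":0,"dz":0,"spin":0},{"fingers":-1,"dx":0,"dy":0,"dz":-4,"spin":0},{"fingers":-1,"dx":0,"dy":0,"dz":-4,"spin":0},{"fingers":-1,"dx":0,"dy":-3,"dz":-4,"spin":0},{"fingers":-1,"dx":0,"dy":-4,"dz":0,"spin":0},{"fingers":-1,"dx":0,"dy":-4,"dz":0,"spin":0},{"fingers":-1,"dx":0,"dy":0,"dz":0,"spin":0}]'|grep force; python3 go.py -90 37 110;python3 - <<'E'
from go import *
s=r.get_image('scene');crop(s,180,90,400,300,'scene6.png',3)
t=r.get_image('top');crop(t,240,110,360,225,'top6.png',5)
E
```

```text
contact_force: [0.3, -0.5, 0.2]
t 8.55 unit mm [-184.9   47.8  150.8] toolx yaw rel 0.29 F(unit) [ 0.4 -0.5  0.2] open 0.0005 tilt [ 0.006  0.003 -1.   ]
now cm dx 9.48 dy 1.12 dz 4.08
at target yaw cm dx 9.49 dy 1.08 dz 4.08
spin 0.29
```

View pics/scene6.png

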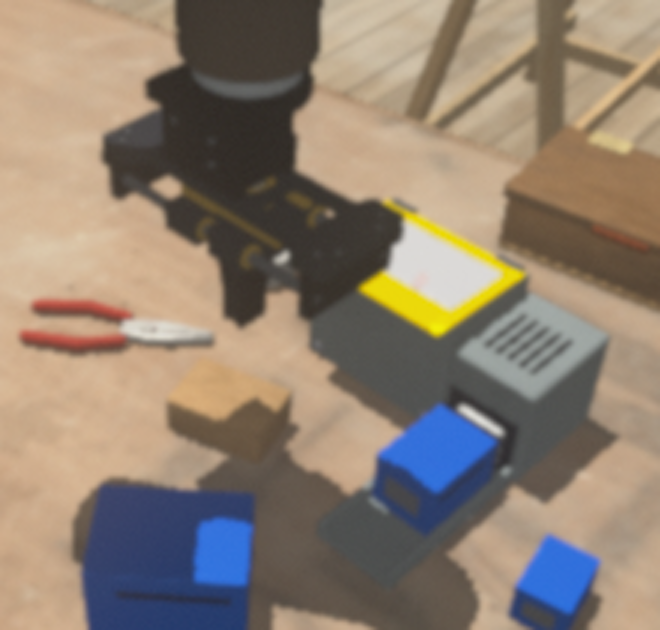

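View pics/top6.png

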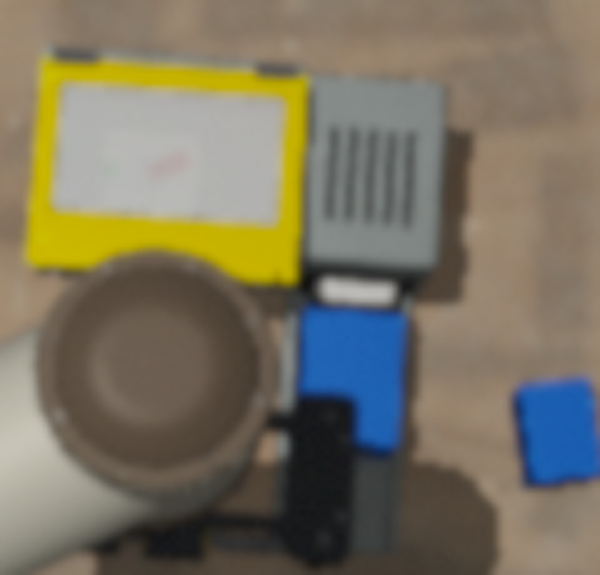

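```bash
python3 -m handwheel '[{"fingers":-1,"dx":3,"dy":0.6,"dz":2.5,"spin":0},{"fingers":-1,"dx":3,"dy":0.5,"dz":2.6,"spin":0},{"fingers":-1,"dx":2.5,"dy":0,"dz":0,"spin":0},{"fingers":-1,"dx":0.7,"dy":0,"dz":0,"spin":0},{"fingers":-1,"dx":0,"dy":0,"dz":0,"spin":0}]'|grep force; python3 go.py -78 37 98;python3 - <<'E'
from go import *
p=r.get_image('wrist');cv2.imwrite('pics/wrist7.png',p['pixels'])
s=r.get_image('scene');crop(s,220,90,400,240,'scene7.png',4)
E
```

```text
contact_force: [-1.6, -0.6, 0.1]
t 9.15 unit mm [-94.   31.8  98.1] toolx yaw rel -0.12 F(unit) [-1.5 -0.7  0.1] open 0.0001 tilt [ 0. -0. -1.]
now cm dx 1.60 dy -0.53 dz 0.01
at target yaw cm dx 1.60 dy -0.52 dz 0.01
spin -0.12
```

View pics/wrist7.png

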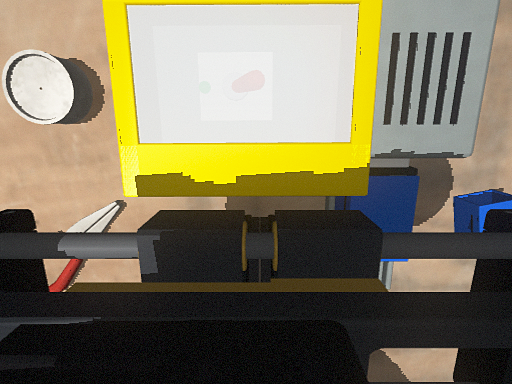

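View pics/scene7.png

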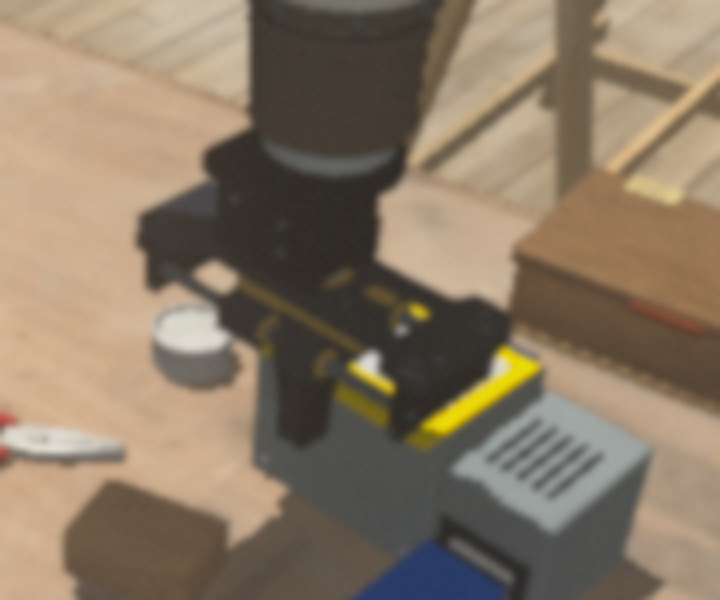

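```bash
python3 -m handwheel '[{"fingers":-1,"dx":0.8,"dy":-0.5,"dz":0,"spin":0},{"fingers":-1,"dx":0.5,"dy":0,"dz":0,"spin":0},{"fingers":-1,"dx":0.2,"dy":0,"dz":0,"spin":0},{"fingers":-1,"dx":0,"dy":0,"dz":0,"spin":0}]'|grep force; python3 go.py -78 37 98;python3 -m handwheel '[{"fingers":-1,"dx":0.2,"dy":0,"dz":0,"spin":0},{"fingers":-1,"dx":0.2,"dy":0,"dz":0,"spin":0},{"fingers":-1,"dx":0,"dy":0,"dz":0,"spin":0}]'|grep force; python3 go.py -78 37 98
```

```text
contact_force: [-0.1, -1.1, 0.3]
t 9.65 unit mm [-79.6  38.   98.6] toolx yaw rel 0.01 F(unit) [-0.  -1.1  0.3] open 0.0004 tilt [ 0.  0. -1.]
now cm dx 0.16 dy 0.10 dz 0.06
at target yaw cm dx 0.16 dy 0.10 dz 0.06
spin 0.01
contact_force: [-6.1, 3.0, 1.1]
t 9.95 unit mm [-79.   37.6  97.1] toolx yaw rel -0.06 F(unit) [-6.3  2.6  1.1] open 0.0006 tilt [-0.008 -0.    -1.   ]
now cm dx 0.10 dy 0.06 dz -0.09
at target yaw cm dx 0.10 dy 0.06 dz -0.09
spin -0.06
```

```bash
python3 -m handwheel '[{"fingers":-1,"dx":0.1,"dy":0,"dz":-0.2,"spin":0},{"fingers":-1,"dx":0,"dy":0,"dz":-0.2,"spin":0},{"fingers":-1,"dx":0,"dy":0,"dz":-0.2,"spin":0}]'|grep force; python3 go.py ;python3 -m handwheel '[{"fingers":-1,"dx":0,"dy":0,"dz":-0.2,"spin":0},{"fingers":-1,"dx":0,"dy":0,"dz":-0.2,"spin":0},{"fingers":-1,"dx":0,"dy":0,"dz":0,"spin":0}]'|grep force; python3 go.py ;python3 - <<'E'
from go import *
p=r.get_image('wrist');cv2.imwrite('pics/wrist8.png',p['pixels'])
E
```

```text
contact_force: [-5.5, 3.4, -0.6]
t 10.25 unit mm [-78.8  37.6 102.6] toolx yaw rel -0.06 F(unit) [-5.8  3.1 -0.6] open 0.0004 tilt [-0.009 -0.    -1.   ]
contact_force: [-6.8, 4.4, 0.7]
t 10.55 unit mm [-78.4  37.6 107. ] toolx yaw rel -0.05 F(unit) [-7.1  3.9  0.7] open 0.0005 tilt [-0.008 -0.    -1.   ]
```

View pics/wrist8.png

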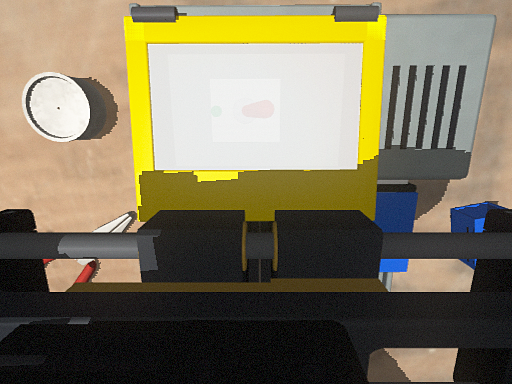

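```bash
python3 -m handwheel '[{"fingers":-1,"dx":0,"dy":0,"dz":-0.2,"spin":0},{"fingers":-1,"dx":0,"dy":0,"dz":-0.2,"spin":0},{"fingers":-1,"dx":0,"dy":0,"dz":-0.2,"spin":0}]'|grep force; python3 go.py ;python3 - <<'E'
from go import *
p=r.get_image('wrist');cv2.imwrite('pics/wrist9.png',p['pixels'])
p=r.get_image('scene');crop(p,220,90,400,240,'scene9.png',4)
E
```

```text
contact_force: [-4.5, 3.1, -1.3]
t 10.9 unit mm [-77.7  37.7 113.1] toolx yaw rel -0.04 F(unit) [-4.7  2.8 -1.3] open 0.0004 tilt [-0.007 -0.    -1.   ]
```

View pics/wrist9.png

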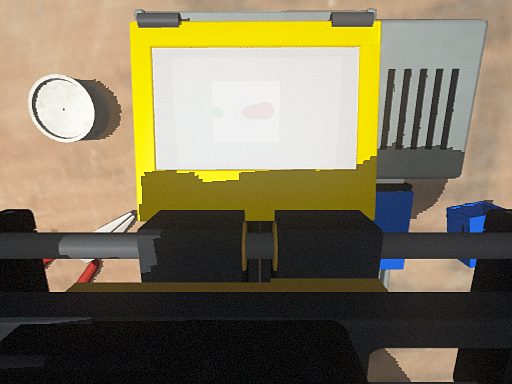

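View pics/scene9.png

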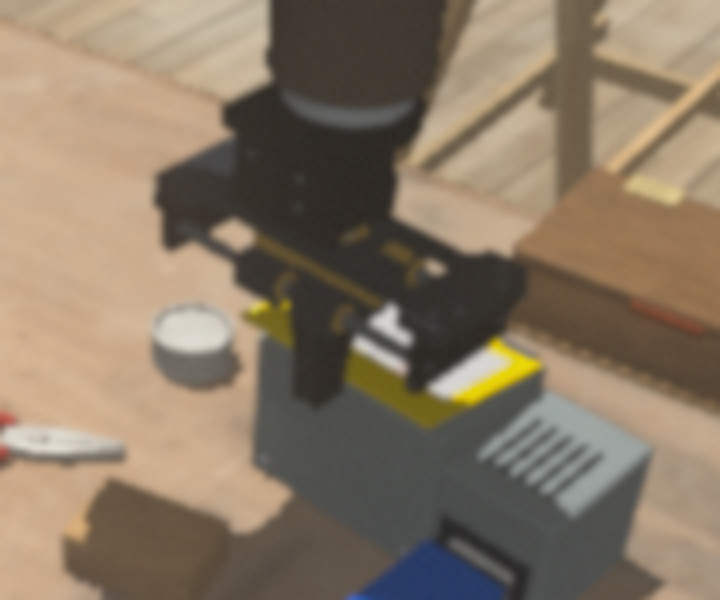

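```bash
python3 -m handwheel '[{"fingers":-1,"dx":0.1,"dy":0,"dz":-0.3,"spin":0},{"fingers":-1,"dx":0.1,"dy":0,"dz":-0.3,"spin":0},{"fingers":-1,"dx":0.1,"dy":0,"dz":-0.3,"spin":0},{"fingers":-1,"dx":0.1,"dy":0,"dz":-0.3,"spin":0},{"fingers":-1,"dx":0.1,"dy":0,"dz":-0.3,"spin":0}]'|grep force; python3 go.py; python3 -m handwheel '[{"fingers":-1,"dx":0.1,"dy":0,"dz":-0.3,"spin":0},{"fingers":-1,"dx":0.1,"dy":0,"dz":-0.3,"spin":0},{"fingers":-1,"dx":0.1,"dy":0,"dz":-0.3,"spin":0},{"fingers":-1,"dx":0.15,"dy":0,"dz":-0.3,"spin":0},{"fingers":-1,"dx":0.15,"dy":0,"dz":-0.3,"spin":0}]'|grep force; python3 go.py;python3 - <<'E'
from go import *
p=r.get_image('wrist');cv2.imwrite('pics/wrist10.png',p['pixels'])
E
```

```text
contact_force: [-8.7, 3.8, 0.3]
t 11.5 unit mm [-74.2  37.6 127.8] toolx yaw rel -0.05 F(unit) [-9.   3.2  0.3] open 0.0001 tilt [-0.01 -0.   -1.  ]
contact_force: [-9.4, 4.1, 3.8]
t 12.0 unit mm [-68.2  37.6 143.2] toolx yaw rel -0.04 F(unit) [-9.7  3.5  3.8] open 0.0004 tilt [-0.01 -0.   -1.  ]
```

View pics/wrist10.png

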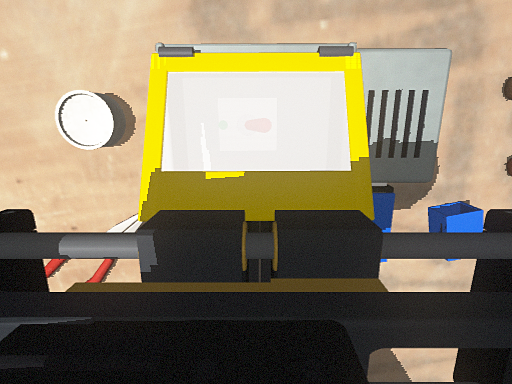

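```bash
python3 -m handwheel '[{"fingers":-1,"dx":0.15,"dy":0,"dz":-0.45,"spin":0},{"fingers":-1,"dx":0.25,"dy":0,"dz":-0.45,"spin":0},{"fingers":-1,"dx":0.3,"dy":0,"dz":-0.45,"spin":0},{"fingers":-1,"dx":0.3,"dy":0,"dz":-0.45,"spin":0}]'|grep force; python3 go.py; python3 -m handwheel '[{"fingers":-1,"dx":0.34,"dy":0,"dz":-0.42,"spin":0},{"fingers":-1,"dx":0.36,"dy":0,"dz":-0.41,"spin":0},{"fingers":-1,"dx":0.38,"dy":0,"dz":-0.4,"spin":0},{"fingers":-1,"dx":0.4,"dy":0,"dz":-0.38,"spin":0}]'|grep force; python3 go.py
```

```text
contact_force: [-7.7, 2.7, 3.1]
t 12.45 unit mm [-57.   37.6 162. ] toolx yaw rel -0.02 F(unit) [-7.9  2.2  3.1] open 0.0004 tilt [-0.008 -0.    -1.   ]
contact_force: [-5.7, 1.9, 4.6]
t 12.85 unit mm [-40.9  37.7 179.2] toolx yaw rel 0.01 F(unit) [-5.8  1.5  4.6] open 0.0008 tilt [-0.005 -0.    -1.   ]
```

```bash
python3 -m handwheel '[{"fingers":-1,"dx":0.5,"dy":0,"dz":-0.35,"spin":0},{"fingers":-1,"dx":0.5,"dy":0,"dz":-0.35,"spin":0},{"fingers":-1,"dx":0.5,"dy":0,"dz":-0.25,"spin":0},{"fingers":-1,"dx":0.5,"dy":0,"dz":-0.25,"spin":0},{"fingers":-1,"dx":0.5,"dy":0,"dz":-0.2,"spin":0},{"fingers":-1,"dx":0.5,"dy":0,"dz":-0.15,"spin":0}]'|grep force; python3 go.py; python3 -m handwheel '[{"fingers":-1,"dx":0.5,"dy":0,"dz":-0.1,"spin":0},{"fingers":-1,"dx":0.5,"dy":0,"dz":-0.1,"spin":0},{"fingers":-1,"dx":0.5,"dy":0,"dz":0,"spin":0},{"fingers":-1,"dx":0.5,"dy":0,"dz":0,"spin":0}]'|grep force; python3 go.py;python3 - <<'E'
from go import *
p=r.get_image('scene');crop(p,220,70,400,240,'scene11.png',4)
E
```

```text
contact_force: [-1.7, -0.4, 0.7]
t 13.45 unit mm [ -8.2  37.7 194.1] toolx yaw rel -0.01 F(unit) [-1.7 -0.5  0.7] open 0.0006 tilt [ 0. -0. -1.]
contact_force: [-2.1, 0.3, 1.6]
t 13.85 unit mm [ 11.7  37.8 196. ] toolx yaw rel -0.0 F(unit) [-2.1  0.2  1.6] open 0.0004 tilt [ 0.  0. -1.]
```

View pics/scene11.png

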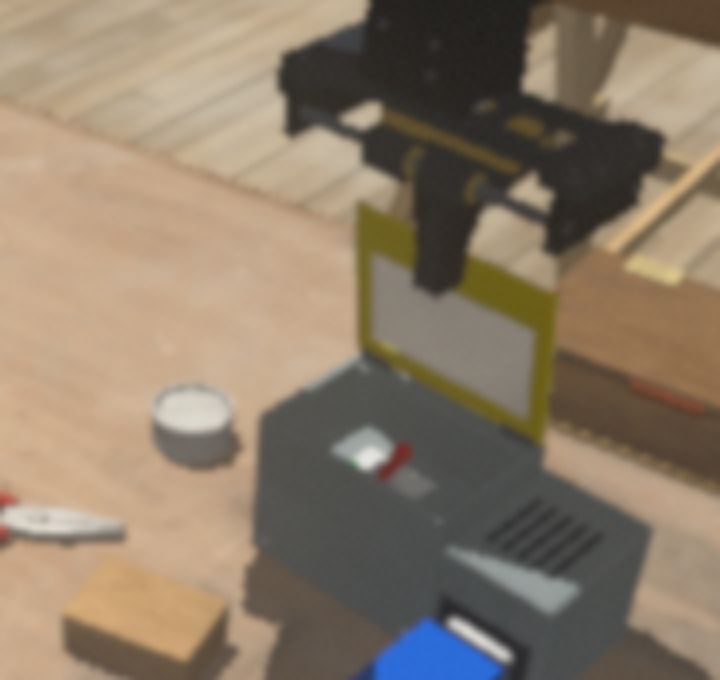

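```bash
python3 -m handwheel '[{"fingers":-1,"dx":0.5,"dy":0,"dz":0,"spin":0},{"fingers":-1,"dx":0.5,"dy":0,"dz":0,"spin":0},{"fingers":-1,"dx":0.5,"dy":0,"dz":0,"spin":0},{"fingers":-1,"dx":0.5,"dy":0,"dz":0,"spin":0},{"fingers":-1,"dx":0,"dy":0,"dz":0,"spin":0}]'|grep force; python3 go.py; python3 -m handwheel '[{"fingers":-1,"dx":-2,"dy":0,"dz":0,"spin":0},{"fingers":-1,"dx":-3,"dy":1,"dz":0,"spin":0},{"fingers":-1,"dx":0,"dy":3,"dz":0,"spin":0},{"fingers":-1,"dx":0,"dy":0,"dz":0,"spin":0}]'|grep force; python3 go.py -12 3 82;python3 - <<'E'
from go import *
p=r.get_image('scene');crop(p,220,70,400,240,'scene12.png',4)
p=r.get_image('wrist');cv2.imwrite('pics/wrist12.png',p['pixels'])
E
```

```text
contact_force: [-0.2, -0.5, -0.6]
t 14.4 unit mm [ 32.   37.8 195.9] toolx yaw rel -0.01 F(unit) [-0.1 -0.5 -0.6] open 0.0004 tilt [ 0.001  0.    -1.   ]
contact_force: [0.0, 0.1, -0.6]
t 14.8 unit mm [-19.3  -4.3 196.7] toolx yaw rel -0.12 F(unit) [-0.   0.1 -0.6] open 0.0005 tilt [ 0.001 -0.    -1.   ]
now cm dx 0.73 dy -0.73 dz 11.47
at target yaw cm dx 0.73 dy -0.73 dz 11.47
spin -0.12
```

View pics/scene12.png

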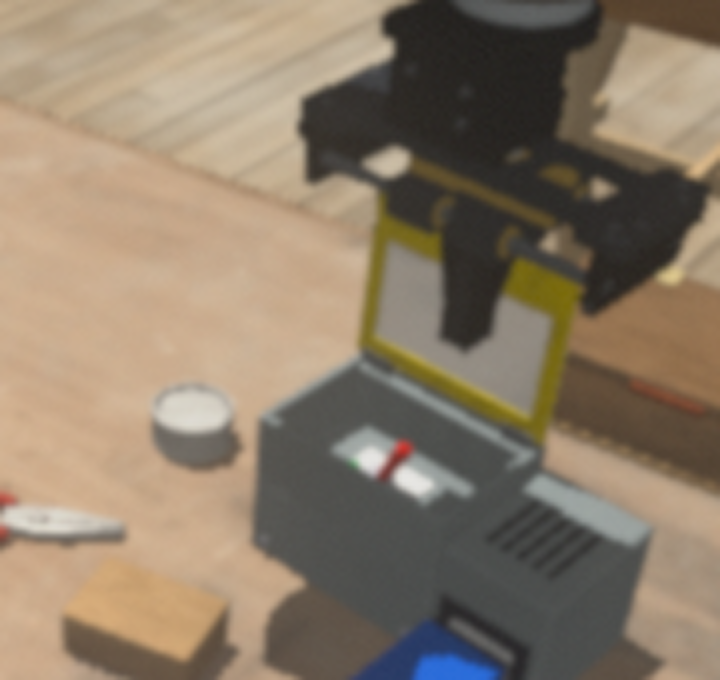

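View pics/wrist12.png

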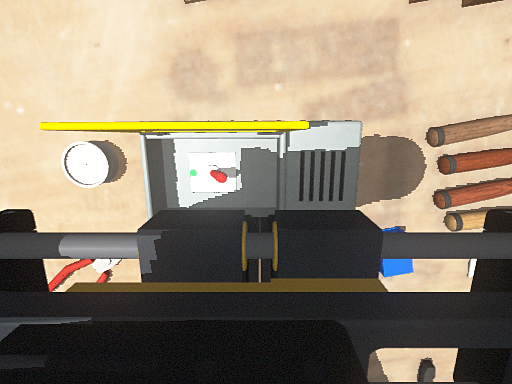

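```bash
python3 -m handwheel '[{"fingers":-1,"dx":0.5,"dy":-0.6,"dz":3,"spin":0},{"fingers":-1,"dx":0,"dy":0,"dz":4,"spin":0},{"fingers":-1,"dx":0,"dy":0,"dz":1.5,"spin":0},{"fingers":-1,"dx":0,"dy":0,"dz":0,"spin":0}]'|grep force; python3 go.py -14 2 84;python3 - <<'E'
from go import *
p=r.get_image('scene');crop(p,220,70,400,240,'scene13.png',4)
p=r.get_image('wrist');cv2.imwrite('pics/wrist13.png',p['pixels'])
E
```

```text
contact_force: [-0.6, 0.7, 0.9]
t 15.3 unit mm [-15.3   4.1 107.7] toolx yaw rel 0.02 F(unit) [-0.6  0.6  0.9] open 0.0005 tilt [-0.006 -0.001 -1.   ]
now cm dx 0.13 dy 0.21 dz 2.37
at target yaw cm dx 0.13 dy 0.21 dz 2.37
spin 0.02
```

View pics/scene13.png

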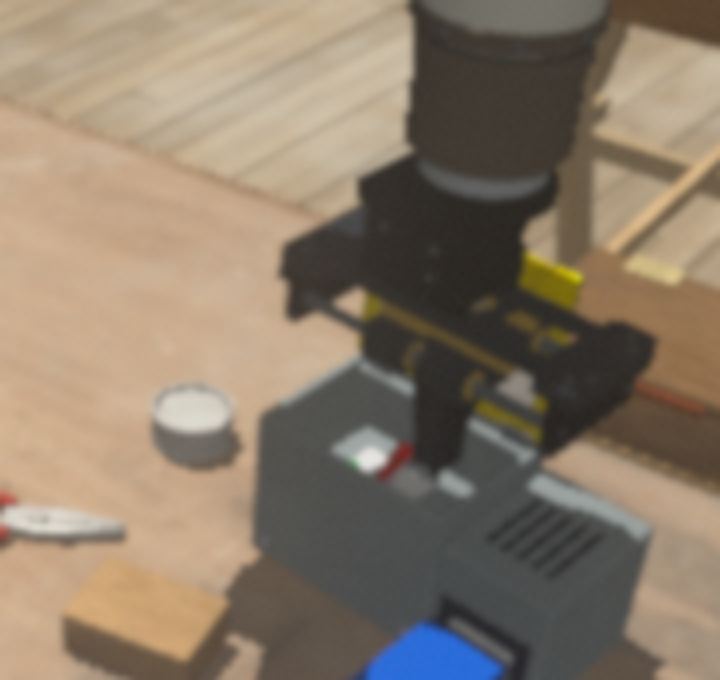

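View pics/wrist13.png

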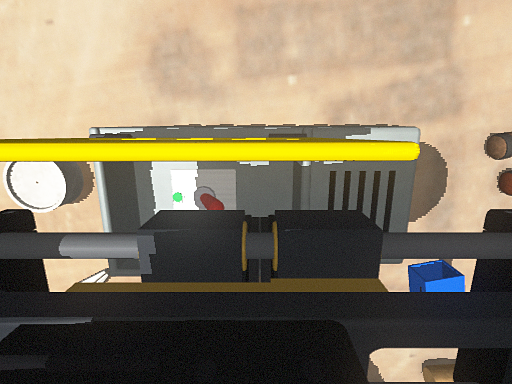

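```bash
python3 -m handwheel '[{"fingers":-1,"dx":0,"dy":0.2,"dz":1.2,"spin":0},{"fingers":-1,"dx":0,"dy":0,"dz":1,"spin":0},{"fingers":-1,"dx":0,"dy":0,"dz":0,"spin":0}]'|grep force; python3 go.py; python3 -m handwheel '[{"fingers":-1,"dx":0,"dy":-0.3,"dz":0,"spin":0},{"fingers":-1,"dx":0,"dy":-0.3,"dz":0,"spin":0},{"fingers":-1,"dx":0,"dy":-0.3,"dz":0,"spin":0}]'|grep force; python3 go.py
```

```text
contact_force: [0.1, -0.8, -0.5]
t 15.7 unit mm [-14.9   1.5  87.6] toolx yaw rel -0.03 F(unit) [ 0.2 -0.8 -0.5] open 0.0003 tilt [-0.003 -0.    -1.   ]
contact_force: [-0.6, -0.8, -0.6]
t 16.0 unit mm [-13.5  11.2  89.7] toolx yaw rel 0.01 F(unit) [-0.6 -0.8 -0.6] open 0.0001 tilt [ 0.001  0.    -1.   ]
```

```bash
python3 -m handwheel '[{"fingers":-1,"dx":0,"dy":-0.3,"dz":0.2,"spin":0},{"fingers":-1,"dx":0,"dy":-0.3,"dz":0.2,"spin":0},{"fingers":-1,"dx":0,"dy":-0.3,"dz":0,"spin":0},{"fingers":-1,"dx":0,"dy":-0.3,"dz":0,"spin":0}]'|grep force; python3 go.py; python3 -m handwheel '[{"fingers":-1,"dx":0,"dy":-0.3,"dz":0,"spin":0},{"fingers":-1,"dx":0,"dy":-0.3,"dz":0,"spin":0},{"fingers":-1,"dx":0,"dy":-0.2,"dz":0,"spin":0}]'|grep force; python3 go.py;python3 - <<'E'
from go import *
p=r.get_image('scene');crop(p,220,70,400,240,'scene14.png',4)
p=r.get_image('wrist');crop(p,80,110,330,250,'wrist14.png',3)
E
```

```text
contact_force: [-2.1, -5.7, 4.2]
t 16.4 unit mm [-14.1  21.8  85.4] toolx yaw rel 0.02 F(unit) [-1.7 -5.8  4.2] open 0.0007 tilt [-0.001 -0.002 -1.   ]
contact_force: [-1.2, -5.1, 3.4]
t 16.7 unit mm [-13.6  29.8  86.1] toolx yaw rel -0.01 F(unit) [-0.8 -5.1  3.4] open 0.0002 tilt [ 0.    -0.001 -1.   ]
```

View pics/scene14.png

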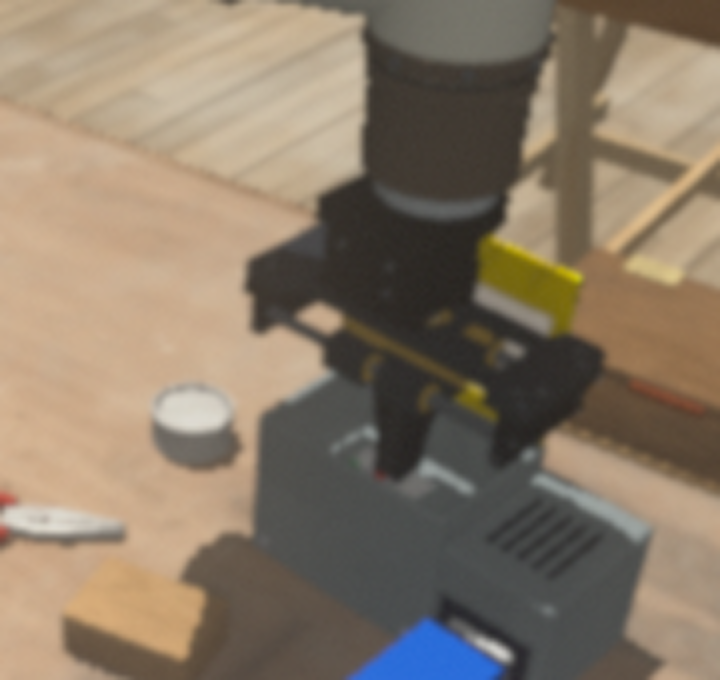

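View pics/wrist14.png

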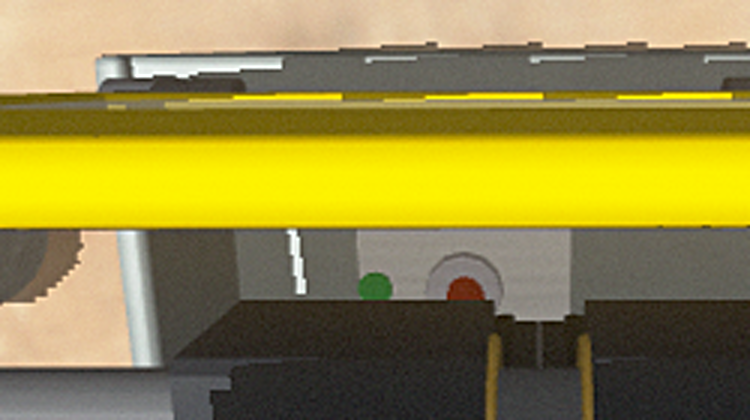

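```bash
python3 -m handwheel '[{"fingers":-1,"dx":0,"dy":-0.3,"dz":0,"spin":0},{"fingers":-1,"dx":0,"dy":-0.3,"dz":0,"spin":0},{"fingers":-1,"dx":0,"dy":0,"dz":0,"spin":0}]'|grep force; python3 go.py; python3 -m handwheel '[{"fingers":-1,"dx":0,"dy":-0.2,"dz":0,"spin":0},{"fingers":-1,"dx":0,"dy":-0.2,"dz":0,"spin":0},{"fingers":-1,"dx":0,"dy":0,"dz":0,"spin":0}]'|grep force; python3 go.py;python3 - <<'E'
from go import *
p=r.get_image('wrist');crop(p,80,110,330,250,'wrist15.png',3)
E
```

```text
contact_force: [-0.0, -4.1, 2.2]
t 17.1 unit mm [-13.6  37.1  85.4] toolx yaw rel 0.02 F(unit) [ 0.3 -4.1  2.2] open 0.0007 tilt [ 0.001  0.    -1.   ]
contact_force: [0.0, -3.7, 3.6]
t 17.4 unit mm [-13.7  41.2  85.2] toolx yaw rel 0.02 F(unit) [ 0.3 -3.7  3.6] open 0.0002 tilt [ 0.001  0.    -1.   ]
```

View pics/wrist15.png

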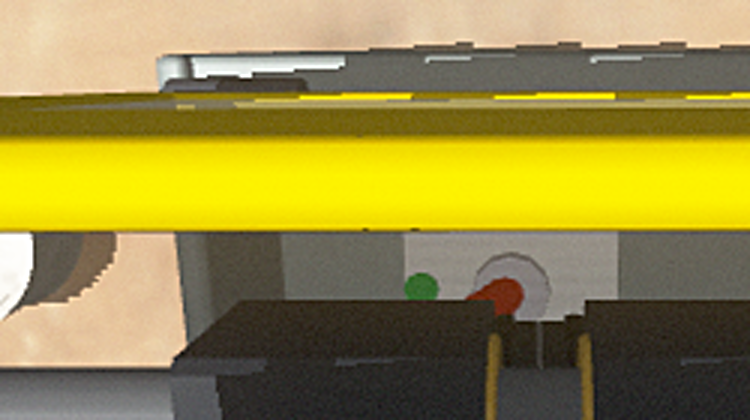

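```bash
python3 -m handwheel '[{"fingers":-1,"dx":0,"dy":-0.2,"dz":0,"spin":0},{"fingers":-1,"dx":0,"dy":0,"dz":0,"spin":0}]'|grep force; python3 go.py; python3 -m handwheel '[{"fingers":-1,"dx":0,"dy":-0.2,"dz":0,"spin":0},{"fingers":-1,"dx":0,"dy":0,"dz":0,"spin":0}]'|grep force; python3 go.py; python3 -m handwheel '[{"fingers":-1,"dx":0,"dy":-0.2,"dz":0,"spin":0},{"fingers":-1,"dx":0,"dy":0,"dz":0,"spin":0}]'|grep force; python3 go.py
```

```text
contact_force: [0.5, -3.8, 2.6]
t 17.65 unit mm [-13.7  43.   85. ] toolx yaw rel 0.01 F(unit) [ 0.8 -3.8  2.6] open 0.0004 tilt [ 0.  0. -1.]
contact_force: [1.5, -2.9, 2.7]
t 17.85 unit mm [-13.8  45.   84.8] toolx yaw rel 0.0 F(unit) [ 1.7 -2.8  2.7] open 0.0006 tilt [-0.  0. -1.]
contact_force: [1.5, -6.8, 1.6]
t 18.05 unit mm [-13.9  45.8  84.8] toolx yaw rel -0.01 F(unit) [ 2.  -6.7  1.6] open 0.0006 tilt [-0.001 -0.002 -1.   ]
```

```bash
python3 -m handwheel '[{"fingers":-1,"dx":0,"dy":-0.15,"dz":0,"spin":0},{"fingers":-1,"dx":0,"dy":0,"dz":0,"spin":0}]'|grep force; python3 go.py; python3 -m handwheel '[{"fingers":-1,"dx":0,"dy":1,"dz":0,"spin":0},{"fingers":-1,"dx":0,"dy":0.5,"dz":-1,"spin":0},{"fingers":-1,"dx":-1,"dy":0,"dz":-4,"spin":0},{"fingers":-1,"dx":-3,"dy":0,"dz":-4,"spin":0},{"fingers":-1,"dx":-3,"dy":0,"dz":-2,"spin":0},{"fingers":-1,"dx":0,"dy":0,"dz":0,"spin":0}]'|grep force; python3 go.py;python3 - <<'E'
from go import *
p=r.get_image('wrist');cv2.imwrite('pics/wrist16.png',p['pixels'])
p=r.get_image('scene');crop(p,220,70,400,240,'scene16.png',4)
E
```

```text
contact_force: [2.2, -10.4, 0.6]
t 18.25 unit mm [-14.   46.1  84.8] toolx yaw rel -0.03 F(unit) [  2.9 -10.2   0.6] open 0.0007 tilt [-0.002 -0.003 -1.   ]
contact_force: [0.9, 0.1, 0.6]
t 18.85 unit mm [-84.8  34.3 200.1] toolx yaw rel 0.08 F(unit) [0.9 0.2 0.6] open 0.0005 tilt [ 0.007  0.004 -1.   ]
```

View pics/wrist16.png

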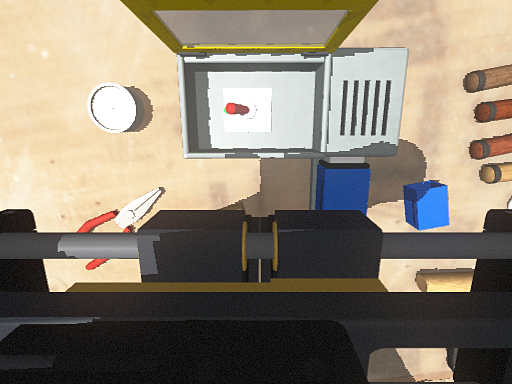

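View pics/scene16.png

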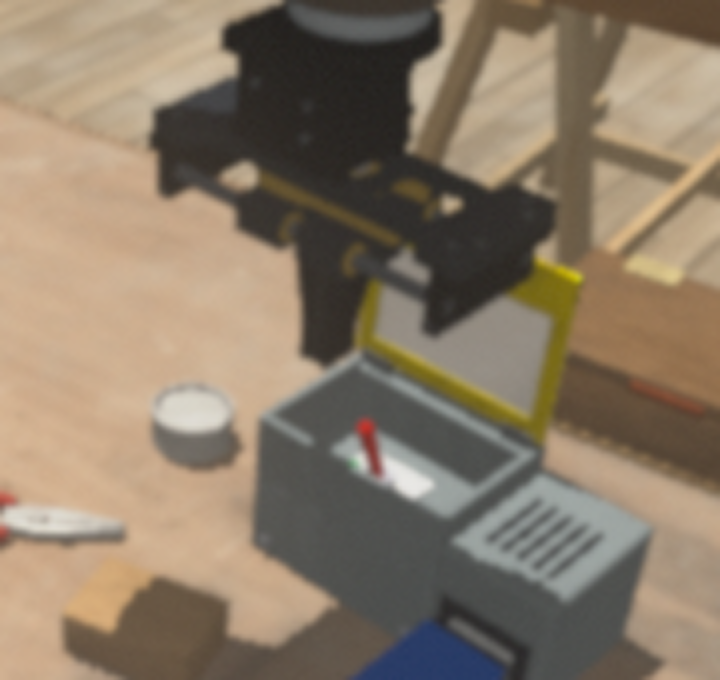

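```bash
python3 go.py -60 37 245; python3 - <<'E'
import numpy as np
P=None
for th in np.r_[np.arange(1.6,-.01,-.1)]:
    p=np.array([42-100*np.cos(th)+2*np.sin(th)+11,106+100*np.sin(th)+2*np.cos(th)])
    print(round(th,2),p.round(1),'' if P is None else ((p-P)/10).round(2));P=p
E
```

```text
t 18.95 unit mm [-84.   34.  196.4] toolx yaw rel 0.04 F(unit) [ 0.1  0.2 -0.6] open 0.0005 tilt [ 0.002  0.002 -1.   ]
now cm dx 2.40 dy -0.30 dz -4.86
at target yaw cm dx 2.40 dy -0.30 dz -4.86
spin 0.04
1.6 [ 57.9 205.9] 
1.5 [ 47.9 205.9] [-1. -0.]
1.4 [ 38.  204.9] [-0.99 -0.1 ]
1.3 [ 28.2 202.9] [-0.98 -0.2 ]
1.2 [ 18.6 199.9] [-0.95 -0.3 ]
1.1 [  9.4 196. ] [-0.92 -0.39]
1.0 [  0.7 191.2] [-0.88 -0.48]
0.9 [ -7.6 185.6] [-0.82 -0.57]
0.8 [-15.2 179.1] [-0.76 -0.64]
0.7 [-22.2 172. ] [-0.7  -0.72]
0.6 [-28.4 164.1] [-0.62 -0.78]
0.5 [-33.8 155.7] [-0.54 -0.84]
0.4 [-38.3 146.8] [-0.45 -0.89]
0.3 [-41.9 137.5] [-0.36 -0.93]
0.2 [-44.6 127.8] [-0.27 -0.96]
0.1 [-46.3 118. ] [-0.17 -0.99]
-0.0 [-47. 108.] [-0.07 -1.  ]
```

```bash
python3 -m handwheel '[{"fingers":-1,"dx":0,"dy":-0.1,"dz":-4,"spin":0},{"fingers":-1,"dx":1.5,"dy":-0.1,"dz":-1.5,"spin":0},{"fingers":-1,"dx":4,"dy":-0.1,"dz":0,"spin":0},{"fingers":-1,"dx":4,"dy":0,"dz":0,"spin":0},{"fingers":-1,"dx":4,"dy":0,"dz":0,"spin":0},{"fingers":-1,"dx":2.5,"dy":0,"dz":0,"spin":0},{"fingers":-1,"dx":0,"dy":0,"dz":0,"spin":0}]'|grep force; python3 go.py 74 37 204;python3 - <<'E'
from go import *
p=r.get_image('scene');crop(p,220,50,400,240,'scene17.png',4)
E
```

```text
contact_force: [-0.9, -0.2, -1.3]
t 19.65 unit mm [ 78.6  36.1 244.9] toolx yaw rel -0.08 F(unit) [-0.9 -0.2 -1.3] open 0.0002 tilt [-0.005 -0.001 -1.   ]
now cm dx -0.46 dy -0.09 dz 4.09
at target yaw cm dx -0.46 dy -0.09 dz 4.09
spin -0.08
```

View pics/scene17.png

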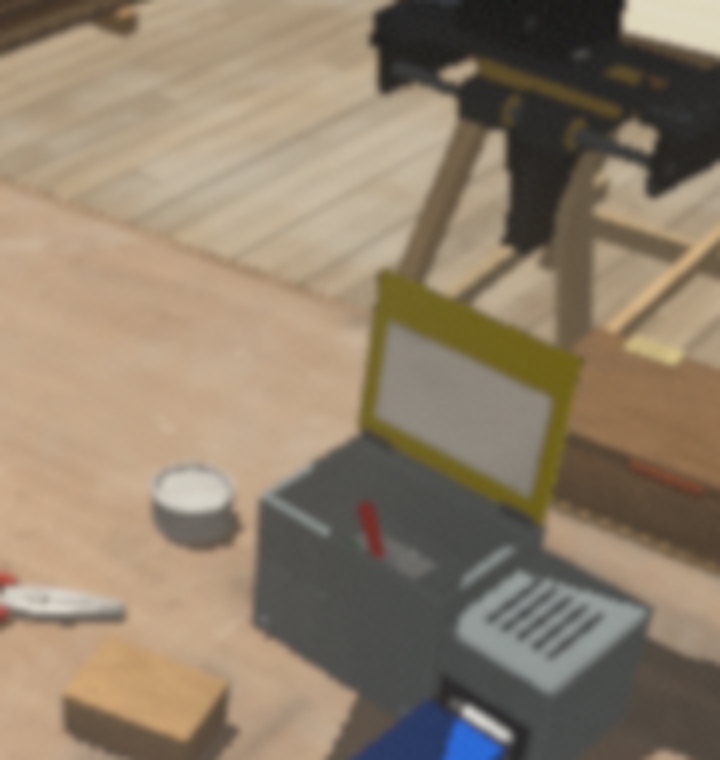

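```bash
python3 -m handwheel '[{"fingers":-1,"dx":0,"dy":0,"dz":2.2,"spin":0},{"fingers":-1,"dx":0,"dy":0,"dz":2,"spin":0},{"fingers":-1,"dx":-0.8,"dy":0,"dz":0,"spin":0},{"fingers":-1,"dx":-0.8,"dy":0,"dz":0,"spin":0},{"fingers":-1,"dx":-0.8,"dy":0,"dz":0,"spin":0},{"fingers":-1,"dx":-0.8,"dy":0,"dz":0,"spin":0},{"fingers":-1,"dx":-0.8,"dy":0,"dz":0.1,"spin":0},{"fingers":-1,"dx":-0.8,"dy":0,"dz":0.1,"spin":0}]'|grep force; python3 go.py 18.6 37 200
```

```text
contact_force: [0.9, -0.5, 0.0]
t 20.5 unit mm [ 27.8  36.5 207.3] toolx yaw rel 0.01 F(unit) [ 1.  -0.5  0. ] open 0.0003 tilt [ 0.002  0.    -1.   ]
now cm dx -0.92 dy -0.05 dz 0.73
at target yaw cm dx -0.92 dy -0.05 dz 0.73
spin 0.01
```

```bash
python3 -m handwheel '[{"fingers":-1,"dx":-0.3,"dy":0,"dz":0.5,"spin":0},{"fingers":-1,"dx":-0.6,"dy":0,"dz":0.4,"spin":0},{"fingers":-1,"dx":-0.6,"dy":0,"dz":0.3,"spin":0},{"fingers":-1,"dx":-0.6,"dy":0,"dz":0.3,"spin":0}]'|grep force; python3 go.py 0.7 37 191;python3 - <<'E'
from go import *
p=r.get_image('scene');crop(p,220,50,400,240,'scene18.png',4)
E
```

```text
contact_force: [0.2, 1.3, 1.7]
t 20.9 unit mm [  6.6  36.2 190.6] toolx yaw rel -0.0 F(unit) [0.1 1.3 1.7] open 0.0002 tilt [-0.001 -0.    -1.   ]
now cm dx -0.59 dy -0.08 dz -0.04
at target yaw cm dx -0.59 dy -0.08 dz -0.04
spin -0.0
```

View pics/scene18.png

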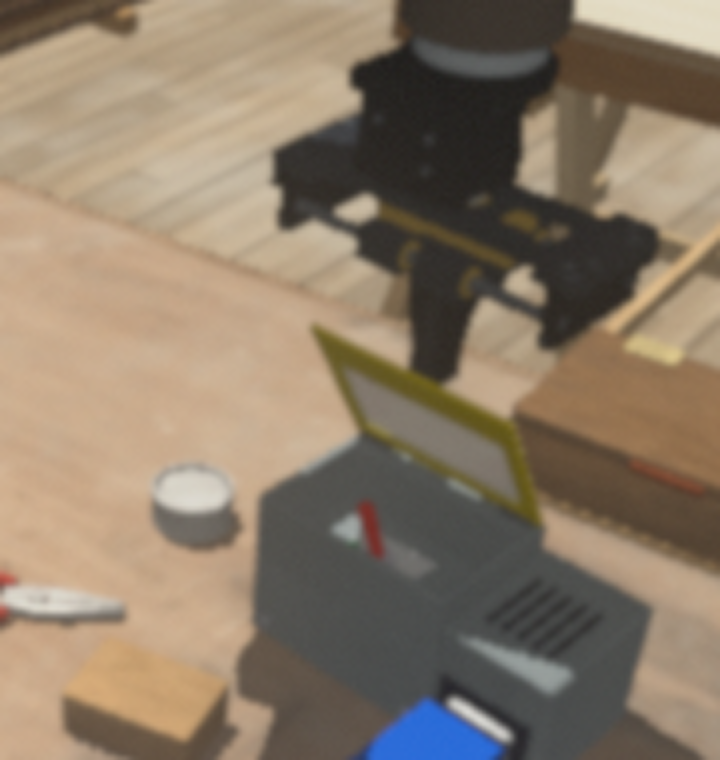

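```bash
python3 -m handwheel '[{"fingers":-1,"dx":-0.8,"dy":0,"dz":0.4,"spin":0},{"fingers":-1,"dx":-0.6,"dy":0,"dz":0.4,"spin":0},{"fingers":-1,"dx":-0.6,"dy":0,"dz":0.5,"spin":0},{"fingers":-1,"dx":-0.5,"dy":0,"dz":0.5,"spin":0},{"fingers":-1,"dx":-0.5,"dy":0,"dz":0.5,"spin":0}]'|grep force; python3 go.py -22 37 172;
```

```text
contact_force: [0.8, -0.6, 0.9]
t 21.45 unit mm [-23.3  36.2 167.7] toolx yaw rel -0.0 F(unit) [ 0.8 -0.5  0.9] open 0.0003 tilt [-0. -0. -1.]
now cm dx 0.13 dy -0.08 dz -0.43
at target yaw cm dx 0.13 dy -0.08 dz -0.43
spin -0.0
```

```bash
python3 -m handwheel '[{"fingers":-1,"dx":-0.5,"dy":0,"dz":0.6,"spin":0},{"fingers":-1,"dx":-0.4,"dy":0,"dz":0.6,"spin":0},{"fingers":-1,"dx":-0.3,"dy":0,"dz":0.6,"spin":0},{"fingers":-1,"dx":-0.3,"dy":0,"dz":0.7,"spin":0},{"fingers":-1,"dx":-0.25,"dy":0,"dz":0.7,"spin":0}]'|grep force; python3 go.py -46 37 118;python3 - <<'E'
from go import *
p=r.get_image('scene');crop(p,220,50,400,240,'scene19.png',4)
E
```

```text
contact_force: [-0.1, 0.7, 1.0]
t 21.95 unit mm [-40.9  36.2 135.5] toolx yaw rel -0.01 F(unit) [-0.2  0.7  1. ] open 0.0005 tilt [-0.001 -0.    -1.   ]
now cm dx -0.51 dy -0.08 dz 1.75
at target yaw cm dx -0.51 dy -0.08 dz 1.75
spin -0.01
```

View pics/scene19.png

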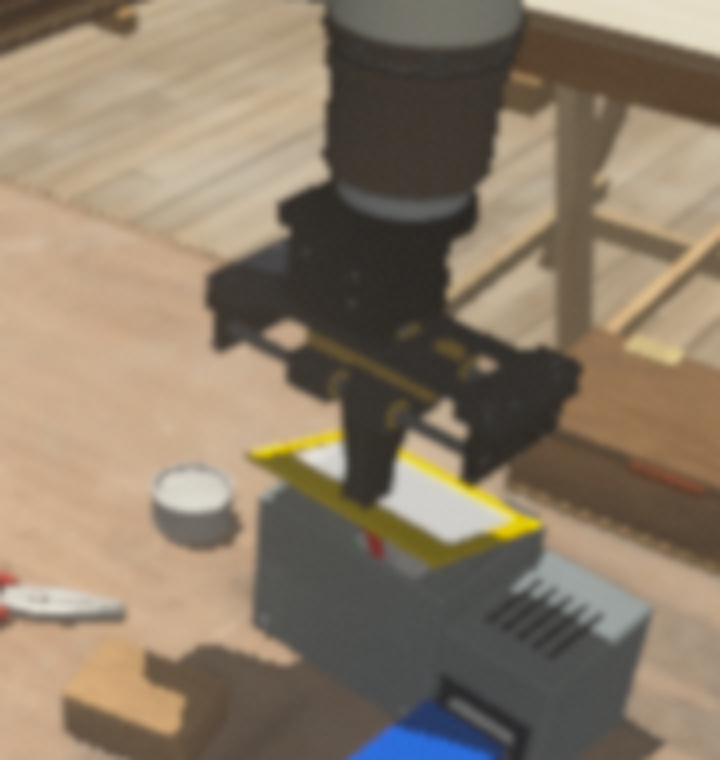

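```bash
python3 -m handwheel '[{"fingers":-1,"dx":-0.15,"dy":0,"dz":0.6,"spin":0},{"fingers":-1,"dx":-0.15,"dy":0,"dz":0.6,"spin":0},{"fingers":-1,"dx":-0.1,"dy":0,"dz":0.5,"spin":0},{"fingers":-1,"dx":0,"dy":0,"dz":0.4,"spin":0},{"fingers":-1,"dx":0,"dy":0,"dz":0.3,"spin":0},{"fingers":-1,"dx":0,"dy":0,"dz":0,"spin":0}]'|grep force; python3 go.py -46 37 108;python3 -m handwheel '[{"fingers":-1,"dx":0,"dy":0,"dz":0.2,"spin":0},{"fingers":-1,"dx":0,"dy":0,"dz":0,"spin":0}]'|grep force; python3 go.py -46 37 108
```

```text
contact_force: [-0.9, -0.8, -0.7]
t 22.6 unit mm [-44.6  36.2 111.5] toolx yaw rel -0.01 F(unit) [-0.8 -0.8 -0.7] open 0.0006 tilt [-0.001 -0.    -1.   ]
now cm dx -0.14 dy -0.08 dz 0.35
at target yaw cm dx -0.14 dy -0.08 dz 0.35
spin -0.01
contact_force: [-0.6, 0.5, 0.0]
t 22.8 unit mm [-44.3  36.2 110. ] toolx yaw rel -0.01 F(unit) [-0.6  0.4  0. ] open 0.0003 tilt [ 0. -0. -1.]
now cm dx -0.17 dy -0.08 dz 0.20
at target yaw cm dx -0.17 dy -0.08 dz 0.20
spin -0.01
```

```bash
python3 -m handwheel '[{"fingers":-1,"dx":0,"dy":0,"dz":0.2,"spin":0},{"fingers":-1,"dx":0,"dy":0,"dz":0,"spin":0}]'|grep force; python3 go.py ;python3 -m handwheel '[{"fingers":-1,"dx":0,"dy":0,"dz":0.2,"spin":0},{"fingers":-1,"dx":0,"dy":0,"dz":0,"spin":0}]'|grep force; python3 go.py;python3 -m handwheel '[{"fingers":-1,"dx":0,"dy":0,"dz":0.1,"spin":0},{"fingers":-1,"dx":0,"dy":0,"dz":0,"spin":0},{"fingers":-1,"dx":0,"dy":0,"dz":0,"spin":0}]'|grep force; python3 go.py
```

```text
contact_force: [-0.0, 0.8, 1.4]
t 23.0 unit mm [-44.1  36.3 108.5] toolx yaw rel 0.01 F(unit) [-0.1  0.8  1.4] open 0.0001 tilt [ 0.001 -0.    -1.   ]
contact_force: [-3.8, 0.5, 9.5]
t 23.2 unit mm [-44.1  36.3 108.3] toolx yaw rel 0.05 F(unit) [-3.8  0.2  9.5] open 0.0002 tilt [ 0.001 -0.    -1.   ]
contact_force: [-5.0, 1.2, 13.3]
t 23.5 unit mm [-44.1  36.2 108.2] toolx yaw rel 0.06 F(unit) [-5.1  0.9 13.3] open 0.0003 tilt [ 0.002 -0.    -1.   ]
```

```bash
python3 -m handwheel '[{"fingers":-1,"dx":0,"dy":0,"dz":-1,"spin":0},{"fingers":-1,"dx":0,"dy":0,"dz":-4,"spin":0},{"fingers":-1,"dx":-2,"dy":-3,"dz":-4,"spin":0},{"fingers":-1,"dx":-4,"dy":-4,"dz":-1,"spin":0},{"fingers":-1,"dx":-4,"dy":-4,"dz":0,"spin":0},{"fingers":-1,"dx":-3,"dy":-4,"dz":0,"spin":0},{"fingers":-1,"dx":-2,"dy":-4,"dz":0,"spin":0},{"fingers":-1,"dx":0,"dy":-4,"dz":0,"spin":0}]'|grep force;python3 -m handwheel '[{"fingers":-1,"dx":0,"dy":-4,"dz":0,"spin":0},{"fingers":-1,"dx":0,"dy":-4,"dz":0,"spin":0},{"fingers":-1,"dx":0,"dy":0,"dz":0,"spin":0}]'|grep force; python3 go.py;python3 - <<'E'
from go import *
p=r.get_image('scene');crop(p,190,140,400,300,'scene20.png',3)
p=r.get_image('top');crop(p,160,110,380,290,'top20.png',3)
E
```

```text
contact_force: [0.7, 0.3, 0.6]
contact_force: [-0.5, -0.5, -1.0]
t 24.6 unit mm [-183.2  338.5  200.2] toolx yaw rel 0.22 F(unit) [-0.5 -0.5 -1. ] open 0.0006 tilt [ 0.001  0.001 -1.   ]
```

View pics/scene20.png

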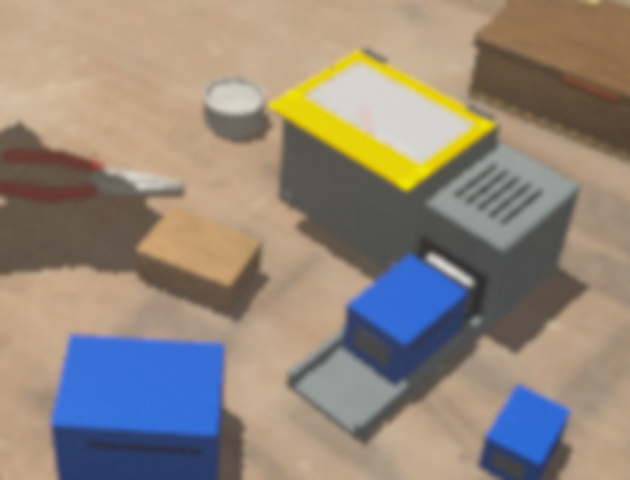

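View pics/top20.png

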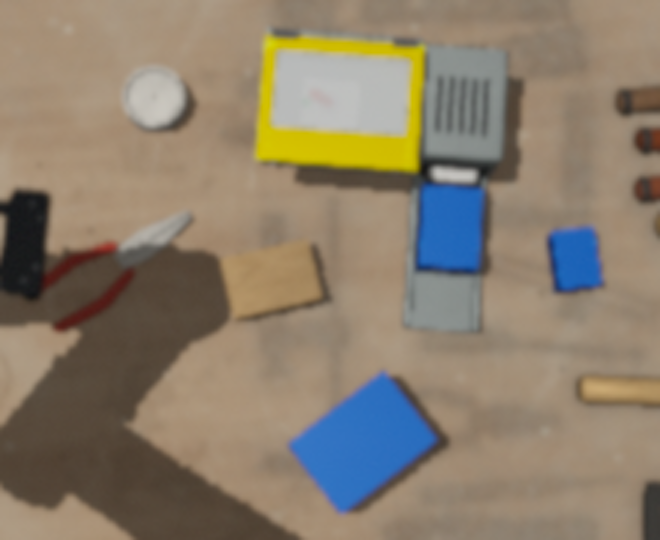

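```bash
python3 - <<'E'
from go import *
p=r.get_image('top');crop(p,260,110,360,225,'top21.png',5)
a=cv2.imread('pics/top5.png');b=cv2.imread('pics/top21.png')
cv2.imwrite('pics/cmp.png',cv2.resize(np.hstack([a[150:500],b[150:500]]),None,fx=.8,fy=.8))
E
```

```text
(no output)
```

View pics/cmp.png

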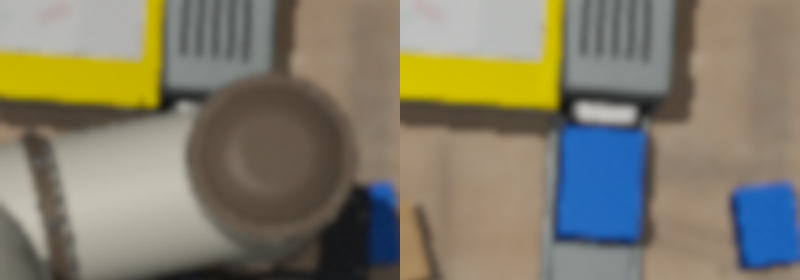

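```bash
python3 - <<'E'
from go import *
_,_,_,U=st();p=r.get_image('top')
for uv in((310.4,171.8),(309,199.9)):
    print((1000*U.T@(back(p,uv,.052)-[q[0],q[1],0])).round(1))
w=r.get_image('scene');crop(w,300,215,370,275,'scene22.png',10)
E
```

```text
[-67.6 -64.8  52. ]
[-142.4  -65.6   52. ]
```

View pics/scene22.png

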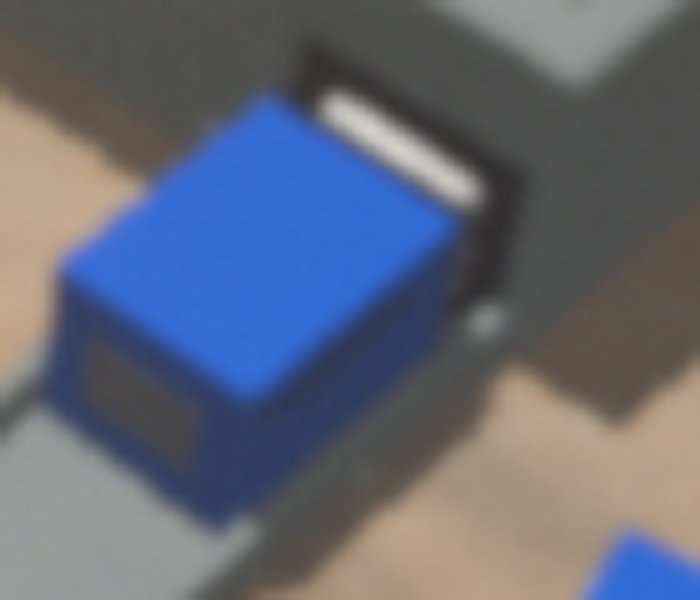

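```bash
python3 -c "
from plant import r
print(r.job_done(), r.get_state()['clock'])"
```

```text
the job is handed in; nothing more can be done
the job is handed in; nothing more can be done
```

The job is done in the order asked and handed in at about 25 s of the 72 s; no verdict came back.

- **Bin:** I pushed the middle-sized blue bin over the spigot. It stopped against the ring and did not move as the force rose to 8.5 N. In the last top view its mouth measured about unit x -68, within the ring's possible range. That check is coarse: the bin's length came out 75 mm against the true 72. I could not compare with a top view from the moment of pushing, because the arm hid the bin.
- **Guard opened:** The tool could not tilt to hook under the lip, so I pressed the closed fingers on its front edge and lifted it by friction, with at most about 10 N sideways. It stood upright afterwards.
- **Lever:** I pushed it left until it met its stop, where the force rose to 10 N. The wrist picture then showed it leaning left over the green dot.
- **Guard closed:** I drew it back over and pressed it down to its stop. Contact was at z 108.2 mm, which is the height of the closed flap's top. The most I pressed with was 13 N.

In the final pictures the flap lies level with the lever leaning left beneath it. The block, tin, pliers and the other two bins look where they were, and the robot is clear and touching nothing.

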